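# Start and close a screw cap on a sample jar by feel

## Task

Take the big screw cap from the steel tray and set it on the open sample jar that stands in the black case. Pressing lightly, turn it backward (counter-clockwise from above) until it has dropped a full step into the thread, then forward (clockwise) to the firm stop so that it is fully home, and let go. Be gentle: do not push the jar deep into its cushion or twist it there, and leave the other things alone.

Things in the scene. Friction and masses are not known exactly. Their poses are not given: they have to be found in the camera images.
- cap: white ribbed screw cap, loose, lying right way up on the steel tray: 55 mm across, 28 mm high, 30 to 60 g. Origin at the centre of its underside, z up. Grip the smooth top band, 20 to 28 mm above the origin. Inside the skirt (inner radius 25 mm) are four lugs, on its own +x, +y, -x, -y axes, 3.5 mm wide, reaching in to radius 20.9 mm; their undersides are 1 mm above the origin.
- jar_mouth (a point): point on the axis of the open jar's neck (z up), level with the tops of its thread ridges, 105 mm above the table. It sinks with the jar but does not show how the thread is turned: that angle is unknown. Nothing within 80 mm of the axis stands higher than 35 mm below this point except the jar (radius 30 mm, shoulder from 18 mm below).
- jar_rim (a point): on the neck's axis, 8 mm above jar_mouth: the top of the neck's core, tapered above 4 mm and 19.6 mm in radius below, about 1.3 mm play inside the cap's lugs.
- ridge_top (a point): same point as jar_mouth. Outside the core (to radius 23.2 mm), in each 90 degrees, going clockwise from above: 62 degrees of flat ridge top at this level, a 5-degree tooth 3 mm higher, a 23-degree gap. With its lugs here the cap's origin is 1 mm below. Turned clockwise, lugs jam on the tooth (cross-threaded); counter-clockwise by up to 75 degrees, they drop off the ridge start into the gap.
- gap_floor (a point): on the axis, 6.3 mm below jar_mouth: floor of the gaps, the step that the cap drops (its origin then 7.3 mm below jar_mouth). 14 degrees of play here, then counter-clockwise turning meets a firm stop. By chance lugs may land in the gaps at once, or on the teeth (origin 2 mm above jar_mouth); from these they fall 3 mm to the ridge tops and must go on counter-clockwise.
- home_level (a point): on the axis, 9.3 mm below jar_mouth: where the lugs' undersides are when home (cap's origin 10.3 mm below jar_mouth). From the gap, pressed lightly down, the cap turns clockwise 60 to 85 degrees: the lugs run under the ridges, down a 3 mm slope for 40 degrees, then level to a firm stop.
- cushion (a joint): how far the jar is pressed down into its cushion, m, 0 at rest. Sprung: it starts to sink at about 1.4 N and takes about 0.9 N more for each mm; travel 14 mm. Work with 2 to 8 mm of sinking; more than 12 mm is too hard. When the cap drops a step under a hand that stays at one height, the jar springs up by as much.
- jar_twist (a joint): how far the jar has been twisted in its cushion, rad, positive counter-clockwise, 0 at the start. Friction holds it: it creeps from about 0.3 N m and slips freely at 0.5 N m; more than 0.2 rad either way is too rough. Turning the lightly pressed cap takes up to 0.15 N m; a stop is felt as a clear rise above that.
- case: black sample case, fixed, 200 x 210 mm, 45 mm high, origin under its centre; white-capped vials stand in its foam, tops 68 mm above the table; the jar stands in its middle.
- tray: low steel tray, fixed, 150 x 180 mm, floor 8 mm and rim 12 mm above the table, origin under its centre; the cap lies about 25 mm from its centre towards the tray's own -y side; two bystanders stand on its +y part, so closing along the tray's x keeps clear of them.
- small_cap: bystander: plain white disc, 34 mm across, 15 mm high, on the tray; origin under its centre. Leave alone.
- loose_vial: bystander: small vial 54 mm high, 20 mm across, upright on the tray; origin under its centre. Leave alone.
- glove_box: bystander: glove box 120 x 230 x 75 mm at the far side. Leave alone.
- carton: bystander: upright paper carton 60 x 90 x 120 mm at the far side. Leave alone.
- spray: bystander: bottle 44 mm across, 130 mm high, at the far side. Leave alone.
- marker: bystander: black marker lying on the left, 120 mm long. Leave alone.
- beaker: bystander: clear beaker 60 mm across, 80 mm high, on the left. Leave alone.
There are look-alikes about, which are no part of the job. What is shaped like the cap but blue or green is not meant.

How it is judged:
By the outcome, as a careful person would: the job done as asked, in the order asked, and still so for the second after the job is handed in, with the robot touching nothing.
It also fails if it takes over 61 s, if anything falls off the work surface, if the arm or the gripper's body presses on something with over 40 N, if the wrist force passes 120 N, or if a joint passes its speed limit or range.

## Robot

A 6-joint arm with a two-finger parallel gripper is mounted at the origin on the work surface. World frame = base frame: x ahead of the robot, y to its left, z up, the work surface at z = 0. Lengths are in m, angles in degrees, forces in N, time in s.
With the tool pointing down it reaches from about 0.35 to 0.85 m from the base axis. Payload 8.1 kg.
Tool frame: the origin (TCP) lies between the finger pads; the fingertips stand 17 mm ahead of it and the grasp point (between the pads) lies 2 mm behind it (env.tip_extent is the x of the fingertips in the tool frame, in m); x points along the fingers, y is the direction in which the jaws open and shut, and the axes are right-handed (so a half turn about x gives the same grasp; the last joint's range is limited). The gripper opens to 85 mm and grips with 20 to 120 N. Pads are 22 mm wide; open, the fingers measure 114 mm over their backs; the gripper's body (76 mm by 85 mm) begins 54 mm behind the grasp point. The pads swing forward as they close: fully open they stand 13 mm farther back than shut.
Start: joints at [68.159, 7.471, 85.268, -0, 87.261, -4.893], TCP at [0.175, 0.574, 0.221] pointing down, gripper open.
Joint ranges: [-169.43, 169.43], [-51.17, 129.36], [1.28, 143.12], [-76.62, 256.62], [0, 156.53], [-152.29, 152.29]. Speed limits (degrees/s): [136.94, 136.94, 159.86, 180, 180, 180].

## Interface

Orientations are given as a 3x3 rotation matrix whose columns are the frame's x, y, z axes.
In Python, from workcell import env gives the robot as it stands. The module is installed in compiled form; this text tells all that it offers.
- The arm moves only by the shell command python3 -m jog 'ROWS' [OPENING] [FORCE]. ROWS is JSON, a list of rows, each an object of numbers: "tx", "ty", "tz": the shift along the world's x, y, z in mm; "wx", "wy", "wz": the turn, a rotation vector about the world's x, y, z in degrees. In form: [{"tx": .., "ty": .., "tz": .., "wx": .., "wy": .., "wz": ..}, ...]. A call has 1 to 10 rows; each row is the pose to reach, as a shift and turn from the pose measured when the call began; what a row does not reach only later rows make up. A row lasts 1/8 s, in which the tool goes at most 62.5 mm and 10.7 degrees, less where a joint would pass 70% of its speed; a pose out of reach is approached as far as the arm can. A call with a gripper value outside its range is refused whole. OPENING is the closure, from -1 (fully open) to 1 (shut), so that 0 is half open, set as the call begins (- or left out, the last holds). The fingers move at their own pace and stop on an object; FORCE is the grip in N (left out, the last holds). Time passes only in rows, so rows that repeat a pose let the fingers close. It gives the time, the measured TCP pose, the force and the opening at its end, in the units of the state.
- env.get_obs(): the state, without advancing time (a new reading comes with each control period).
- env.grab_frame(name): name is "side" or "top" or "wrist"; returns the picture (400x640x3 uint8, red, green, blue); there is no depth.
- env.get_calibration(name): a dict with "camera_matrix" (3x3 intrinsics, pixels), "eye" and "orientation" of the camera in the world. Camera axes: x right, y up, looking along -z (the intrinsics and any distortion apply to the point x, -y, -z); pixel columns grow to the right and rows downward; lengths in m; the calibration is good to about 2 mm. The wrist camera is an equidistant fisheye: a pixel r from the principal point sees the ray r / f radians off the axis. A picture is of the moment at which its call begins: read the wrist's pose just before it. get_calibration takes no time and is no camera call; for the wrist camera it gives the pose at the moment of the call.
- env.finish_job(): hands the job in, once; it reports no verdict.
The state is a dict: "clock": time; "q": joint angles; "dq": joint speeds; "joint_torque": joint torques, N m; "position": TCP position; "tcp_rot": TCP orientation; "force": force on the tool from outside, world axes, zero at the start; "moment": the same for the moment, N m; "grip_width": finger opening in m.
Only numpy, scipy, OpenCV 4.12 (cv2) and the standard library are available. Lean on these libraries where they do the work, as an engineer would, in place of code of your own. Each camera call takes 0.05 s, during which the arm holds its last target.

## Working session

There is one attempt and no reset: what is moved stays moved. The work goes in short steps, Python scripts to look and compute and a shell command to move; the robot and the scene stay as the last step left them, time stands still between calls to the robot, and variables do not carry over. Pictures are saved under pics/ and viewed, and the job is handed in when it is done.

```bash
ls; mkdir -p pics
python3 - <<'E'
from workcell import env
import cv2,numpy as np
o=env.get_obs()
for k,v in o.items(): print(k,np.round(v,4).tolist())
print(env.tip_extent)
for n in ("side","top","wrist"):
    c=env.get_calibration(n); print(n,{k:np.round(v,4).tolist() for k,v in c.items()})
    cv2.imwrite(f"pics/{n}0.png",env.grab_frame(n)[:,:,::-1])
E
```

```text
pics
clock 0.0
q [68.1579, 7.5149, 85.3312, 0.0005, 87.2625, -4.8914]
dq [-0.0076, -0.0234, 0.0823, -0.0285, 0.0282, 0.0057]
joint_torque [-0.0003, -56.9395, -50.0554, 0.0, 0.0148, -0.0]
position [0.1747, 0.5734, 0.2204]
tcp_rot [[-0.0007, 0.2915, 0.9566], [-0.0018, 0.9566, -0.2915], [-1.0, -0.0019, -0.0002]]
force [-0.3275, 0.0939, 0.2517]
moment [0.043, 0.0261, -0.0063]
grip_width 0.0854
0.017
side {'camera_matrix': [[396.6751, 0.0, 317.3772], [0.0, 396.6751, 195.0969], [0.0, 0.0, 1.0]], 'eye': [0.3985, -0.7433, 0.9345], 'orientation': [[0.9673, 0.1871, -0.1715], [-0.2538, 0.7035, -0.6638], [-0.0035, 0.6856, 0.728]]}
top {'camera_matrix': [[366.5229, 0.0, 317.9464], [0.0, 366.5229, 205.7998], [0.0, 0.0, 1.0]], 'eye': [0.3821, 0.0037, 1.2233], 'orientation': [[0.0294, 0.9807, -0.1933], [-0.9995, 0.03, 0.0], [0.0058, 0.1932, 0.9811]]}
wrist {'camera_matrix': [[309.7069, 0.0, 322.1665], [0.0, 309.7069, 200.521], [0.0, 0.0, 1.0]], 'eye': [0.0998, 0.5972, 0.3737], 'orientation': [[0.2914, -0.9115, -0.2903], [0.9566, 0.2771, 0.0904], [-0.002, -0.3041, 0.9526]]}
```

View pics/top0.png

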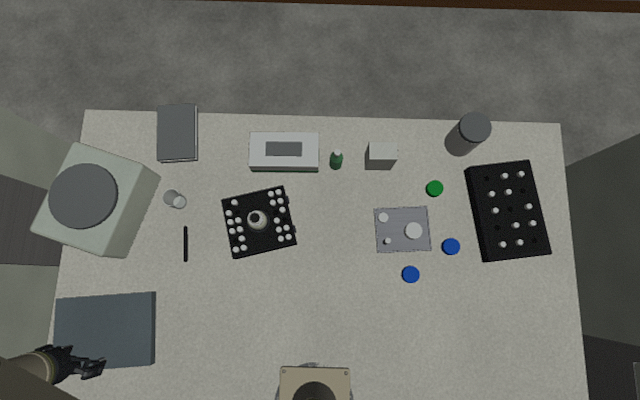

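View pics/side0.png

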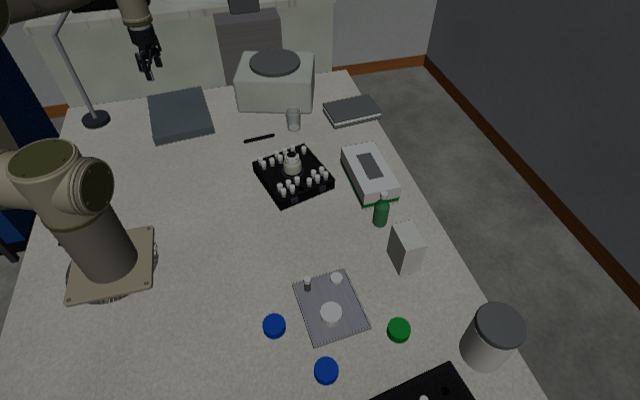

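View pics/wrist0.png

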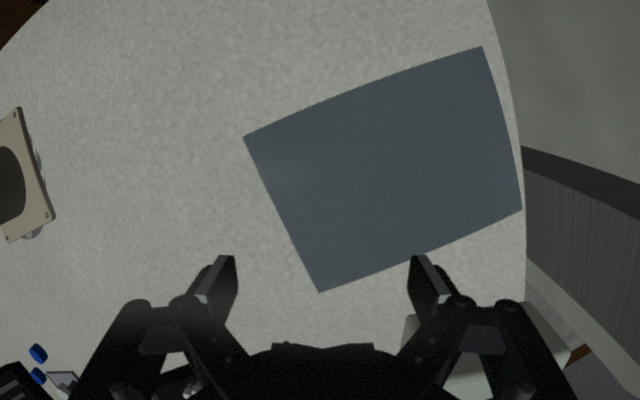

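The top view shows the steel tray at (402,229). The candidates are the big white cap at (413,230), the small white disc at (383,216), the vial at (387,240), blue caps at (451,246) and (410,274), and a green cap at (434,188). The only large white one on the tray is (413,230). The jar is at (257,219) in the black case.

```bash
cat > h.py <<'E'
import numpy as np,cv2
from workcell import env
def ray(c,u,v,fish=False):
    K=np.array(c["camera_matrix"]);R=np.array(c["orientation"])
    x=(u-K[0,2])/K[0,0];y=(v-K[1,2])/K[1,1]
    if fish:
        r=np.hypot(x,y);s=np.sin(r)/r if r>1e-9 else 1
        d=np.array([x*s,-y*s,-np.cos(r)])
    else: d=np.array([x,-y,-1])
    return np.array(c["eye"]),R@d
def onplane(c,u,v,z,fish=False):
    e,d=ray(c,u,v,fish);return e+d*(z-e[2])/d[2]
def proj(c,P,fish=False):
    K=np.array(c["camera_matrix"]);R=np.array(c["orientation"])
    p=R.T@(np.array(P)-np.array(c["eye"]));x,y,z=p[0],-p[1],-p[2]
    if fish:
        r=np.hypot(x,y);th=np.arctan2(r,z);return np.array([K[0,2]+K[0,0]*th*x/r,K[1,2]+K[1,1]*th*y/r])
    return np.array([K[0,2]+K[0,0]*x/z,K[1,2]+K[1,1]*y/z])
E
python3 - <<'E'
from h import *
im=cv2.imread("pics/top0.png");s=cv2.imread("pics/side0.png")
a=cv2.resize(im[170:290,360:480],None,fx=5,fy=5,interpolation=cv2.INTER_CUBIC)
cv2.imwrite("pics/cropA.png",a)
b=cv2.resize(s[255:355,260:380],None,fx=3,fy=3,interpolation=cv2.INTER_CUBIC)
d=cv2.resize(im[170:270,200:320],None,fx=3,fy=3,interpolation=cv2.INTER_CUBIC)
e=cv2.resize(s[130:230,230:350],None,fx=3,fy=3,interpolation=cv2.INTER_CUBIC)
cv2.imwrite("pics/cropB.png",np.vstack([np.hstack([b,d]),np.hstack([e,e*0])]))
ct=env.get_calibration("top");cs=env.get_calibration("side")
g=im.max(2)
for n,img,box,c in (("top",im,(395,435,210,250),ct),("side",s,(312,350,293,330),cs)):
    x0,x1,y0,y1=box;sub=img[y0:y1,x0:x1].min(2)
    th=185 if n=="side" else 185
    print(n,np.percentile(sub,[5,25,50,75,95]))
    for th in (150,170,190,200):
        m=(sub>th).astype(np.uint8);k,l,st,ce=cv2.connectedComponentsWithStats(m)
        i=1+np.argmax(st[1:,4]) if k>1 else 0
        u,v=ce[i]+[x0,y0];print(th,st[i],u,v,onplane(c,u,v,.036).round(4))
E
```

```text
top [101. 115. 117. 138. 161.]
150 [ 11  12  16  16 191] 413.57068062827227 230.03141361256544 [ 0.5449 -0.3107  0.036 ]
170 [   0    0   40   40 1600] 414.5 229.5 [ 0.5467 -0.3138  0.036 ]
190 [   0    0   40   40 1600] 414.5 229.5 [ 0.5467 -0.3138  0.036 ]
200 [   0    0   40   40 1600] 414.5 229.5 [ 0.5467 -0.3138  0.036 ]
side [ 93.  95.  96. 123. 137.]
150 [   0    0   38   37 1406] 330.5 311.0 [ 0.5425 -0.3079  0.036 ]
170 [   0    0   38   37 1406] 330.5 311.0 [ 0.5425 -0.3079  0.036 ]
190 [   0    0   38   37 1406] 330.5 311.0 [ 0.5425 -0.3079  0.036 ]
200 [   0    0   38   37 1406] 330.5 311.0 [ 0.5425 -0.3079  0.036 ]
```

View pics/cropA.png

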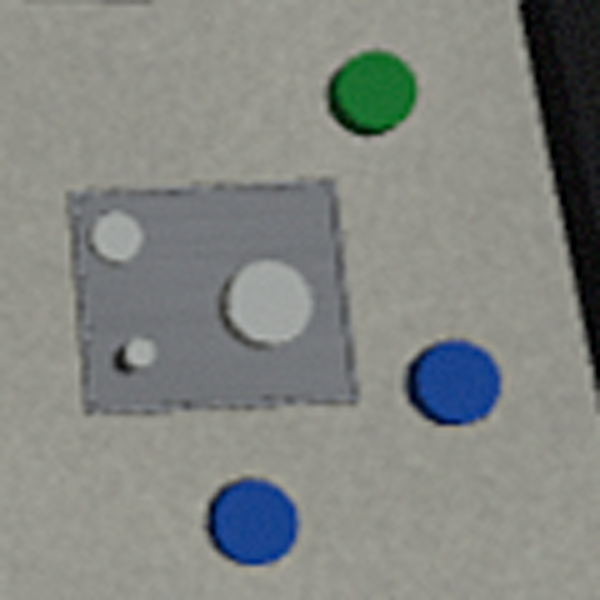

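View pics/cropB.png

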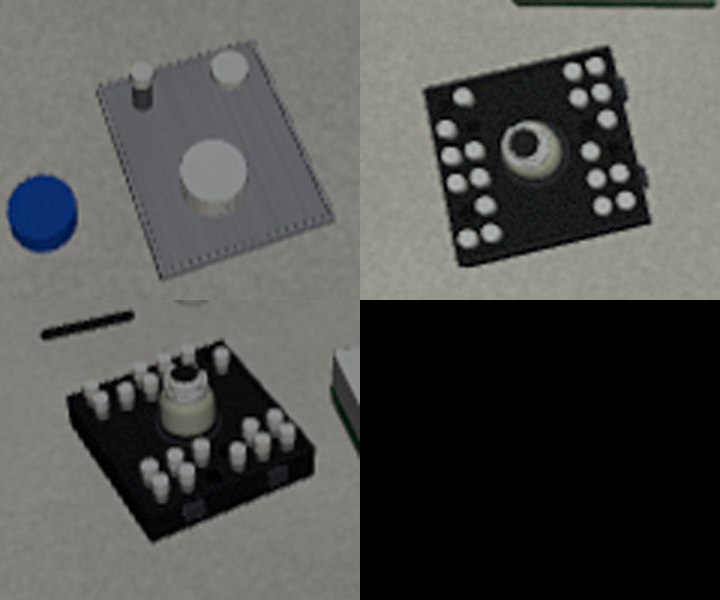

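The enlarged crop confirms it: the white ribbed 55 mm cap lies on the tray's −y side. Next I'll measure the positions.

Run:
```python
from h import *
ct=env.get_calibration("top");cs=env.get_calibration("side")
im=cv2.imread("pics/top0.png").astype(int);s=cv2.imread("pics/side0.png").astype(int)
def tri(p,q):
    e1,d1=ray(ct,*p);e2,d2=ray(cs,*q);d1/=np.linalg.norm(d1);d2/=np.linalg.norm(d2)
    t=np.linalg.lstsq(np.c_[d1,-d2],e2-e1,rcond=None)[0];a=e1+d1*t[0];b=e2+d2*t[1]
    return ((a+b)/2).round(4),np.linalg.norm(a-b).round(4)
def blob(img,box,f):
    x0,x1,y0,y1=box;m=f(img[y0:y1,x0:x1]).astype(np.uint8)
    k,l,st,ce=cv2.connectedComponentsWithStats(m);i=1+np.argmax(st[1:,4]);(c,sz,a)=cv2.minAreaRect(cv2.findContours((l==i).astype(np.uint8),0,2)[0][0])
    return np.round(ce[i]+[x0,y0],2),st[i].tolist(),np.round(sz,1)
bt=blob(im,(398,432,212,248),lambda a:a.min(2)>140);bs=blob(s,(312,350,293,330),lambda a:a.min(2)>128)
print(bt,bs,onplane(ct,*bt[0],.036).round(4),onplane(cs,*bs[0],.036).round(4),tri(bt[0],bs[0]))
jt=blob(im,(248,262,211,225),lambda a:a.max(2)<60);js=blob(s,(284,300,148,161),lambda a:a.max(2)<60)
print(jt,js,onplane(ct,*jt[0],.113).round(4),onplane(cs,*js[0],.113).round(4),tri(jt[0],js[0]))
C=np.array([(70,192),(333,180),(355,403),(88,412)])/5+[360,170]
W=np.array([onplane(ct,*c,.012) for c in C]);print(W.round(4).tolist(),W.mean(0))
for i,j in ((0,1),(3,2),(0,3),(1,2)):
    d=W[j]-W[i];print(np.linalg.norm(d),np.degrees(np.arctan2(d[1],d[0])))
```

```text
(array([413.58, 229.96]), [8, 10, 16, 17, 210], array([16., 15.])) (array([330.75, 311.5 ]), [8, 9, 22, 20, 338], array([19., 21.])) [ 0.5451 -0.3108  0.036 ] [ 0.5427 -0.3094  0.036 ] (array([ 0.5437, -0.3102,  0.0378]), np.float64(0.0024))
(array([254.27, 217.39]), [2, 2, 9, 9, 64], array([8., 8.])) (array([293.16, 152.4 ]), [3, 0, 13, 10, 81], array([ 9., 12.])) [0.5586 0.1977 0.113 ] [0.565  0.2052 0.113 ] (array([0.5605, 0.1963, 0.1203]), np.float64(0.006))
[[0.6175, -0.1853, 0.012], [0.6312, -0.3628, 0.012], [0.4817, -0.3732, 0.012], [0.4705, -0.1971, 0.012]] [ 0.55022501 -0.27958801  0.012     ]
0.17807826269850902 -85.59726563831308
0.1764153960471943 -86.37474461166086
0.1474806023383281 -175.39951269201887
0.14987809862674317 -176.04457474217986
```

```bash
python3 -m jog '[{"tx":38,"ty":-45,"tz":20,"wz":-8},{"tx":75,"ty":-90,"tz":40,"wz":-17},{"tx":112,"ty":-136,"tz":40,"wz":-26},{"tx":150,"ty":-182,"tz":40,"wz":-35},{"tx":187,"ty":-227,"tz":40,"wz":-44},{"tx":225,"ty":-272,"tz":40,"wz":-53},{"tx":262,"ty":-318,"tz":40,"wz":-62},{"tx":300,"ty":-363,"tz":40,"wz":-69},{"tx":337,"ty":-408,"tz":40,"wz":-69},{"tx":375,"ty":-454,"tz":40,"wz":-69}]' -1 30
python3 -m jog '[{},{}]'
python3 - <<'E'
from h import *
import json
c=env.get_calibration("wrist");im=env.grab_frame("wrist");cv2.imwrite("pics/w1.png",im[:,:,::-1])
json.dump({k:np.array(v).tolist() for k,v in c.items()},open("w1.json","w"));print(c)
E
```

```text
{'camera_matrix': array([[309.70691629,   0.        , 322.16647402],
       [  0.        , 309.70691629, 200.5210027 ],
       [  0.        ,   0.        ,   1.        ]]), 'eye': array([0.09978833, 0.59723043, 0.37388039]), 'orientation': array([[ 0.29144278, -0.91143995, -0.29041061],
       [ 0.9565867 ,  0.27713802,  0.09020204],
       [-0.00172992, -0.30409166,  0.95264121]])}schema error: expected keys tx, ty, tz, wx, wy, wz
schema error: expected keys tx, ty, tz, wx, wy, wz
```

View pics/w1.png

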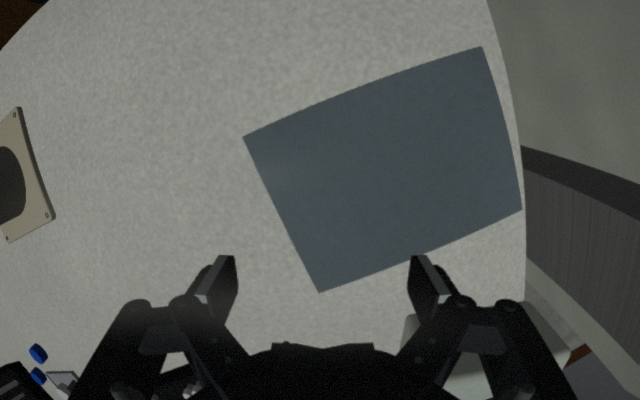

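The move was refused because every row needs all six keys, so this picture still shows the start view.

```bash
python3 -m jog '[{"tx":38,"ty":-45,"tz":20,"wx":0,"wy":0,"wz":-8},{"tx":75,"ty":-90,"tz":40,"wx":0,"wy":0,"wz":-17},{"tx":112,"ty":-136,"tz":40,"wx":0,"wy":0,"wz":-26},{"tx":150,"ty":-182,"tz":40,"wx":0,"wy":0,"wz":-35},{"tx":187,"ty":-227,"tz":40,"wx":0,"wy":0,"wz":-44},{"tx":225,"ty":-272,"tz":40,"wx":0,"wy":0,"wz":-53},{"tx":262,"ty":-318,"tz":40,"wx":0,"wy":0,"wz":-62},{"tx":300,"ty":-363,"tz":40,"wx":0,"wy":0,"wz":-69},{"tx":337,"ty":-408,"tz":40,"wx":0,"wy":0,"wz":-69},{"tx":375,"ty":-454,"tz":40,"wx":0,"wy":0,"wz":-69}]' -1 30
python3 -m jog '[{"tx":0,"ty":0,"tz":0,"wx":0,"wy":0,"wz":0},{"tx":0,"ty":0,"tz":0,"wx":0,"wy":0,"wz":0}]'
python3 - <<'E'
from h import *
import json
c=env.get_calibration("wrist");im=env.grab_frame("wrist");cv2.imwrite("pics/w2.png",im[:,:,::-1])
json.dump({k:np.array(v).tolist() for k,v in c.items()},open("w2.json","w"));print(env.get_obs()["q"],env.get_obs()["tcp_rot"])
E
```

```text
clock: 1.45
position: [0.5507, 0.118, 0.2608]
tcp_rot: [[-0.001, 0.998, 0.071], [0.0, 0.071, -0.998], [-1.0, -0.001, -0.0]]
force: [0.5, 0.9, -0.3]
grip_width: 0.0854
clock: 1.7
position: [0.5505, 0.1178, 0.2604]
tcp_rot: [[-0.002, 0.998, 0.07], [0.001, 0.07, -0.998], [-1.0, -0.002, -0.001]]
force: [-0.5, 0.5, 0.4]
grip_width: 0.0854
[6.90687132e+00 1.03794552e+00 8.79674444e+01 4.39866739e-02
 9.10911062e+01 2.84582307e+00] [[-1.76426261e-03  9.97486652e-01  7.08326665e-02]
 [ 5.59470144e-04  7.08337503e-02 -9.97487978e-01]
 [-9.99998287e-01 -1.72020198e-03 -6.83033338e-04]]
```

View pics/w2.png

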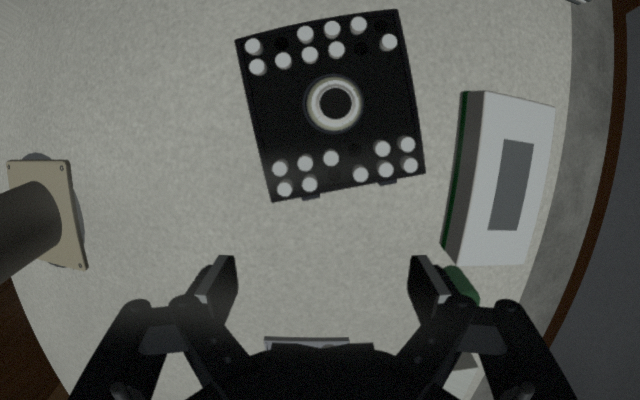

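The wrist view shows the jar in the middle of the case, with its dark mouth at about (335,102) and vials along both ends of the case.

Run:
```python
from h import *
import json
c=json.load(open("w2.json"));im=cv2.imread("pics/w2.png")
cv2.imwrite("pics/cropJ.png",cv2.resize(im[62:142,290:380],None,fx=7,fy=7,interpolation=cv2.INTER_CUBIC))
g=im[70:135,300:372].max(2).astype(int)
for th in (60,70,80):
    m=(g<th).astype(np.uint8);k,l,st,ce=cv2.connectedComponentsWithStats(m,connectivity=4)
    i=l[102-70,335-300];p=ce[i]+[300,70];print("hole",th,st[i],p,onplane(c,*p,.113,True).round(4))
for th in (100,120,140,150):
    m=(g>th).astype(np.uint8);k,l,st,ce=cv2.connectedComponentsWithStats(m);i=1+np.argmax(st[1:,4])
    ct=cv2.findContours((l==i).astype(np.uint8),0,2)[0][0];e=cv2.fitEllipse(ct);p=np.array(e[0])+[300,70]
    print("out",th,e[1],p,onplane(c,*p,.105,True).round(4),onplane(c,*p,.087,True).round(4))
```

```text
hole 60 [ 20  18  31  31 738] [335.15582656 103.0501355 ] [0.5565 0.1989 0.113 ]
hole 70 [ 20  18  32  31 757] [335.17437252 103.05680317] [0.5565 0.1989 0.113 ]
hole 80 [ 20  18  32  31 773] [335.20181113 103.03104787] [0.5565 0.1989 0.113 ]
out 100 (50.130615234375, 50.66383361816406) [334.01937866 104.13342285] [0.5557 0.1978 0.105 ] [0.5564 0.1979 0.087 ]
out 120 (47.67828369140625, 48.70864486694336) [334.30553055 104.19182587] [0.556  0.1978 0.105 ] [0.5567 0.1979 0.087 ]
out 140 (46.01868438720703, 46.081764221191406) [334.51973724 103.44936752] [0.5562 0.1985 0.105 ] [0.5568 0.1987 0.087 ]
out 150 (42.57984161376953, 43.32086944580078) [334.64255905 102.73146057] [0.5563 0.1992 0.105 ] [0.5569 0.1994 0.087 ]
```

View pics/cropJ.png

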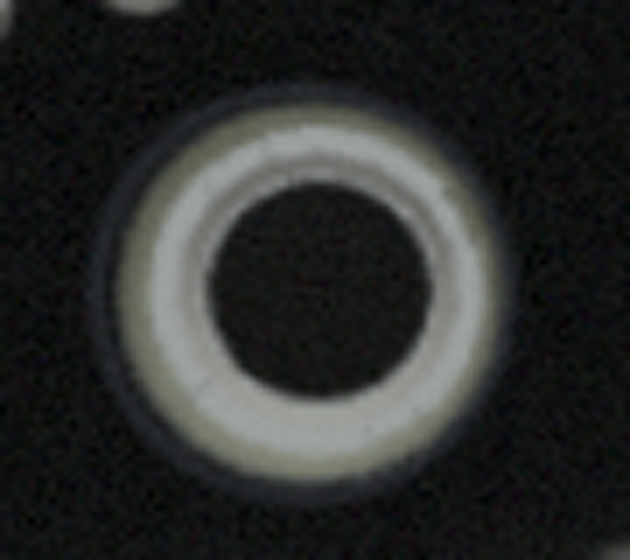

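```bash
python3 -m jog '[{"tx":0,"ty":-60,"tz":0,"wx":0,"wy":0,"wz":0},{"tx":-1,"ty":-120,"tz":0,"wx":0,"wy":0,"wz":0},{"tx":-2,"ty":-180,"tz":-10,"wx":0,"wy":0,"wz":0},{"tx":-3,"ty":-240,"tz":-20,"wx":0,"wy":0,"wz":0},{"tx":-4,"ty":-300,"tz":-30,"wx":0,"wy":0,"wz":0},{"tx":-5,"ty":-360,"tz":-50,"wx":0,"wy":0,"wz":0},{"tx":-5,"ty":-400,"tz":-80,"wx":0,"wy":0,"wz":0},{"tx":-6,"ty":-420,"tz":-100,"wx":0,"wy":0,"wz":0},{"tx":-6,"ty":-428,"tz":-110,"wx":0,"wy":0,"wz":0},{"tx":-6,"ty":-428,"tz":-110,"wx":0,"wy":0,"wz":0}]' -1
python3 - <<'E'
from h import *
import json
c=env.get_calibration("wrist");im=env.grab_frame("wrist");cv2.imwrite("pics/w3.png",im[:,:,::-1])
json.dump({k:np.array(v).tolist() for k,v in c.items()},open("w3.json","w"));o=env.get_obs();print(o["q"].round(2),o["force"],o["moment"])
print(proj(c,[.5445,-.3105,.036],True))
E
```

```text
clock: 3.0
position: [0.5443, -0.3081, 0.1501]
tcp_rot: [[-0.003, 0.997, 0.072], [0.002, 0.072, -0.997], [-1.0, -0.002, -0.002]]
force: [0.3, 0.7, 0.4]
grip_width: 0.0855
[-34.18  13.85  85.5   -0.    80.74 -38.32] [ 0.14149347 -0.28480421 -0.32893348] [ 0.03008155 -0.04207755 -0.0459637 ]
[322.99626379 196.14759646]
```

View pics/w3.png

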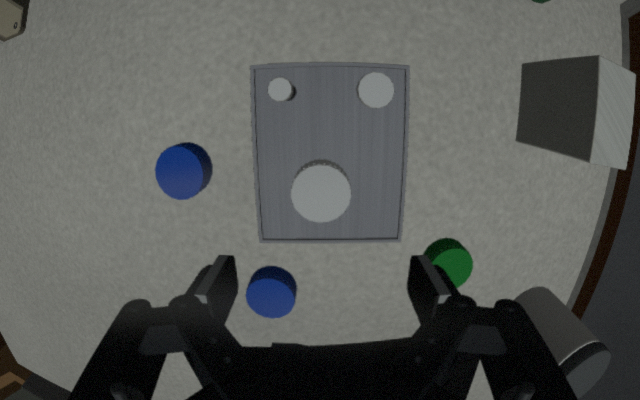

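The wrist view shows the big white cap's top at about (321,193). The vial is at (281,90), the small cap at (376,90), and the blue and green caps lie outside the tray.

Run:
```python
from h import *
import json
c=json.load(open("w3.json"));im=cv2.imread("pics/w3.png")
g=im[150:230,280:362].min(2).astype(int)
for th in (135,145,155):
    m=(g>th).astype(np.uint8);k,l,st,ce=cv2.connectedComponentsWithStats(m);i=1+np.argmax(st[1:,4])
    ct=cv2.findContours((l==i).astype(np.uint8),0,2)[0][0];e=cv2.fitEllipse(ct);p=np.array(e[0])+[280,150]
    print(th,e[1],p,onplane(c,*p,.036,True).round(4))
C=[(252,65),(408,65),(400,241),(261,241)]
W=np.array([onplane(c,*q,.012,True) for q in C]);print(W.round(4).tolist())
for i,j in ((0,1),(3,2),(3,0),(2,1)):
    d=W[j]-W[i];print(np.linalg.norm(d),np.degrees(np.arctan2(d[1],d[0])))
```

```text
Traceback (most recent call last):
cv2.error: OpenCV(4.12.0) /io/opencv/modules/imgproc/src/shapedescr.cpp:361: error: (-201:Incorrect size of input array) There should be at least 5 points to fit the ellipse in function 'fitEllipseNoDirect'
```

Run:
```python
from h import *
import json
c=json.load(open("w3.json"));im=cv2.imread("pics/w3.png")
g=cv2.GaussianBlur(im,(3,3),0)[150:230,280:362].min(2).astype(int)
print(np.percentile(g,[25,50,75,95]))
for th in (110,115,120,125):
    m=(g>th).astype(np.uint8);k,l,st,ce=cv2.connectedComponentsWithStats(m);i=l[43,41]
    if i==0: continue
    ct=cv2.findContours((l==i).astype(np.uint8),0,2)[0][0];e=cv2.fitEllipse(ct);p=np.array(e[0])+[280,150]
    print(th,e[1],p,onplane(c,*p,.036,True).round(4))
C=[(252,65),(408,65),(400,241),(261,241)]
W=np.array([onplane(c,*q,.012,True) for q in C]);print(W.round(4).tolist())
for i,j in ((0,1),(3,2),(3,0),(2,1)):
    d=W[j]-W[i];print(np.linalg.norm(d),np.degrees(np.arctan2(d[1],d[0])))
```

```text
[ 93.  96. 131. 133.]
110 (56.34805679321289, 59.09919357299805) [320.45224762 193.54392624] [ 0.542  -0.3082  0.036 ]
115 (55.74246597290039, 58.52133560180664) [320.50773239 193.55743027] [ 0.5421 -0.3082  0.036 ]
120 (54.99755859375, 57.649742126464844) [320.50295258 193.51964951] [ 0.5421 -0.3082  0.036 ]
125 (53.870513916015625, 56.95296859741211) [320.52932358 193.60156631] [ 0.5421 -0.3083  0.036 ]
[[0.4695, -0.1944, 0.012], [0.6155, -0.1829, 0.012], [0.63, -0.3612, 0.012], [0.4836, -0.3715, 0.012]]
0.14644289792769144 4.539876295620257
0.14676065251942289 4.037898910173107
0.17761475211911024 94.54138085241141
0.17890080936785693 94.64133207184685
```

```bash
python3 -m jog '[{"tx":-1.5,"ty":-0.7,"tz":-30,"wx":0,"wy":0,"wz":0},{"tx":-1.5,"ty":-0.7,"tz":-60,"wx":0,"wy":0,"wz":0},{"tx":-1.5,"ty":-0.7,"tz":-85,"wx":0,"wy":0,"wz":0},{"tx":-1.5,"ty":-0.7,"tz":-100,"wx":0,"wy":0,"wz":0},{"tx":-1.5,"ty":-0.7,"tz":-112,"wx":0,"wy":0,"wz":0},{"tx":-1.5,"ty":-0.7,"tz":-118,"wx":0,"wy":0,"wz":0},{"tx":-1.5,"ty":-0.7,"tz":-122,"wx":0,"wy":0,"wz":0},{"tx":-1.5,"ty":-0.7,"tz":-122,"wx":0,"wy":0,"wz":0}]' -1
python3 - <<'E'
from h import *
import json
c=env.get_calibration("wrist");im=env.grab_frame("wrist");cv2.imwrite("pics/w4.png",im[:,:,::-1])
json.dump({k:np.array(v).tolist() for k,v in c.items()},open("w4.json","w"));o=env.get_obs();print(o["position"],o["q"].round(2))
cv2.imwrite("pics/s4.png",cv2.resize(env.grab_frame("side")[245:365,250:400,::-1],None,fx=5,fy=5,interpolation=cv2.INTER_CUBIC))
E
```

```text
clock: 4.05
position: [0.5435, -0.309, 0.0294]
tcp_rot: [[-0.001, 0.997, 0.072], [0.001, 0.072, -0.997], [-1.0, -0.001, -0.001]]
force: [0.0, -0.0, 0.9]
grip_width: 0.0855
[ 0.54358844 -0.30907415  0.02964535] [-34.32  20.73  90.64  -0.    68.67 -38.45]
```

View pics/w4.png

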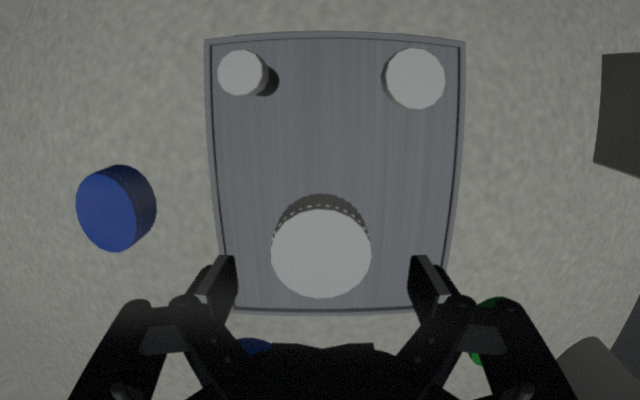

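View pics/s4.png

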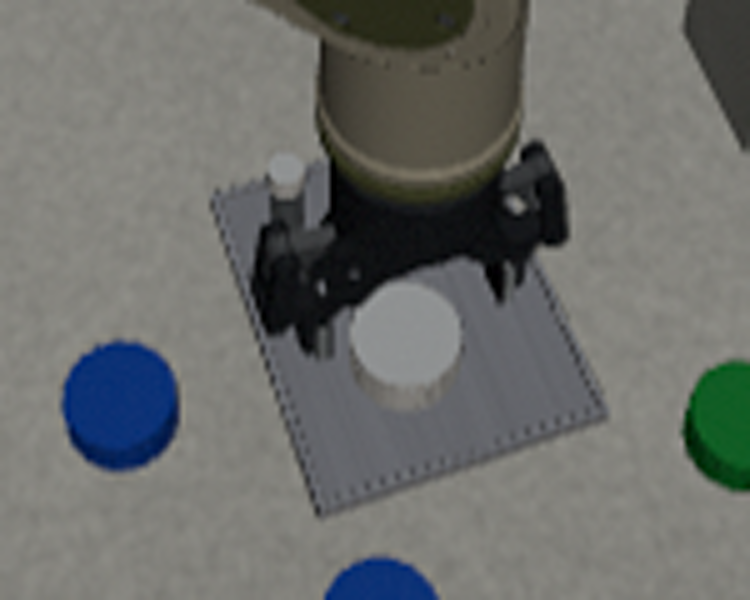

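The cap's top is centred at about (321,253), midway between the pads at columns 235 and 411. The vial and the small cap are clear of the fingers.

Run:
```python
from h import *
import json
c=json.load(open("w4.json"));im=cv2.imread("pics/w4.png")
g=cv2.GaussianBlur(im,(3,3),0).min(2)
for th in (112,118,124):
    k,l,st,ce=cv2.connectedComponentsWithStats((g>th).astype(np.uint8));i=l[253,321]
    e=cv2.fitEllipse(cv2.convexHull(cv2.findContours((l==i).astype(np.uint8),0,2)[0][0]));p=np.array(e[0])
    print(th,st[i],e[1],p,onplane(c,*p,.036,True).round(4))
```

```text
112 [ 270  210  102   89 7061] (88.83502960205078, 101.35547637939453) [320.41055298 253.75801086] [ 0.5419 -0.3069  0.036 ]
118 [ 271  210  101   88 6954] (88.16049194335938, 100.8979263305664) [320.43618774 253.62225342] [ 0.5419 -0.3069  0.036 ]
124 [ 271  210  100   88 6857] (87.50804901123047, 99.79402923583984) [320.49423218 253.58088684] [ 0.542  -0.3068  0.036 ]
```

```bash
python3 -m jog '[{"tx":-1,"ty":1.5,"tz":-1.5,"wx":0,"wy":0,"wz":0},{"tx":-1,"ty":1.5,"tz":-1.5,"wx":0,"wy":0,"wz":0},{"tx":-1,"ty":1.5,"tz":-1.5,"wx":0,"wy":0,"wz":0}]' -1 
python3 -m jog '[{"tx":0,"ty":0,"tz":0,"wx":0,"wy":0,"wz":0},{"tx":0,"ty":0,"tz":0,"wx":0,"wy":0,"wz":0},{"tx":0,"ty":0,"tz":0,"wx":0,"wy":0,"wz":0},{"tx":0,"ty":0,"tz":0,"wx":0,"wy":0,"wz":0},{"tx":0,"ty":0,"tz":0,"wx":0,"wy":0,"wz":0},{"tx":0,"ty":0,"tz":0,"wx":0,"wy":0,"wz":0}]' 1 40
python3 - <<'E'
from h import *
import json
c=env.get_calibration("wrist");im=env.grab_frame("wrist");cv2.imwrite("pics/w5.png",im[:,:,::-1])
json.dump({k:np.array(v).tolist() for k,v in c.items()},open("w5.json","w"));o=env.get_obs();print(o["position"],o["grip_width"],o["force"],o["moment"])
E
```

```text
clock: 4.53
position: [0.5427, -0.3076, 0.0283]
tcp_rot: [[-0.0, 0.997, 0.072], [0.0, 0.072, -0.997], [-1.0, -0.0, -0.0]]
force: [0.2, 0.2, -0.1]
grip_width: 0.0853
clock: 5.28
position: [0.5427, -0.3076, 0.0283]
tcp_rot: [[-0.0, 0.997, 0.072], [0.0, 0.072, -0.997], [-1.0, -0.0, -0.0]]
force: [-0.1, -0.0, -0.2]
grip_width: -0.0002
[ 0.54268771 -0.30762333  0.02834346] -2.1451352404705052e-05 [ 0.01893001 -0.35169944 -0.75799552] [-0.00817001 -0.01975319 -0.02816743]
```

View pics/w5.png

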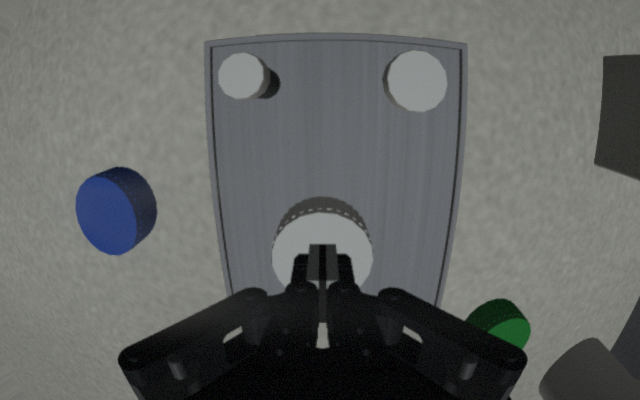

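The jaws shut completely (width 0) without catching the cap. The picture shows them closed over or in front of the cap, so I'll work out the geometry.

Run:
```python
from h import *
import json
c=json.load(open("w5.json"))
print(c["eye"])
for z in (.0113,.0283,.0303,.036,.045,.055,.065): print(z,proj(c,[.5427,-.3076,z],True).round(1))
im=cv2.imread("pics/w5.png")
cv2.imwrite("pics/c5.png",cv2.resize(im[180:360,240:410],None,fx=3.3,fy=3.3,interpolation=cv2.INTER_CUBIC))
s=env.grab_frame("side")[:,:,::-1];cv2.imwrite("pics/s5.png",cv2.resize(s[255:355,260:390],None,fx=6,fy=6,interpolation=cv2.INTER_CUBIC))
```

```text
[0.5366217707538466, -0.22921570790844506, 0.18155341598657523]
0.0113 [323.  238.8]
0.0283 [323.  251.6]
0.0303 [323.1 253.3]
0.036 [323.1 258.2]
0.045 [323.1 266.6]
0.055 [323.2 277. ]
0.065 [323.2 288.6]
```

View pics/c5.png

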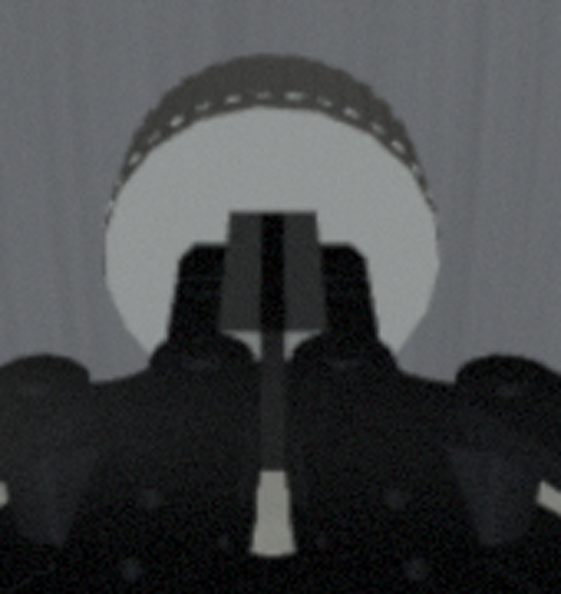

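View pics/s5.png

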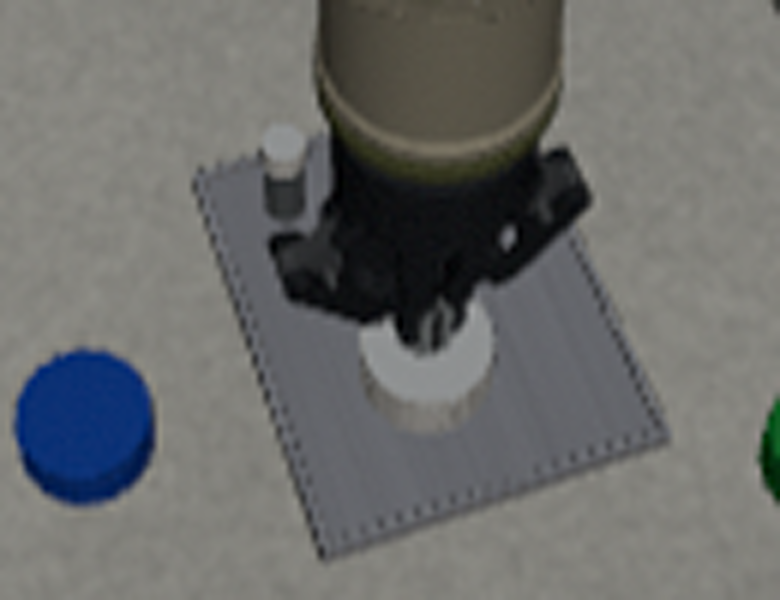

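Run:
```python
from h import *
import json
c=json.load(open("w5.json"));cs=env.get_calibration("side");o=env.get_obs()
print(o["position"],o["q"])
# tip front edge, wrist
u=240+273/3.3;v=180+212/3.3
for y in (-.2966,-.3076):
    e,d=ray(c,u,v,True);print("wrist",y,(e+d*(y-e[1])/d[1]).round(4))
# back edge of pads lower row 331
e,d=ray(c,240+273/3.3,180+331/3.3,True);print("padback",[(e+d*(y-e[1])/d[1]).round(4) for y in(-.3076,-.2966)])
# pad width columns: 228..318 =>27px ; edges
e,d=ray(cs,260+430/6,255+350/6);print("side",[(e+d*(y-e[1])/d[1]).round(4) for y in(-.3186,-.3076,-.2966)])
```

```text
[ 0.54266832 -0.30763349  0.02834306] [-3.42549547e+01  2.06004267e+01  9.09601198e+01 -2.71747785e-03
  6.84717990e+01 -3.83853861e+01]
wrist -0.2966 [ 0.5417 -0.2966  0.0417]
wrist -0.3076 [ 0.5425 -0.3076  0.0189]
padback [array([ 0.5425, -0.3076,  0.058 ]), array([ 0.5417, -0.2966,  0.0753])]
side [array([ 0.5422, -0.3186,  0.0445]), array([ 0.5459, -0.3076,  0.0215]), array([ 0.5496, -0.2966, -0.0016])]
```

The two views put the shut fingertips at about z = 43 mm, above the cap's 36 mm top. The tool therefore sits roughly 30 mm higher than the reported tool point suggests. The cap hasn't moved. I'll reopen, lower in steps, and watch.

```bash
python3 -m jog '[{"tx":0,"ty":0,"tz":0,"wx":0,"wy":0,"wz":0},{"tx":0,"ty":0,"tz":0,"wx":0,"wy":0,"wz":0},{"tx":0,"ty":0,"tz":0,"wx":0,"wy":0,"wz":0},{"tx":0,"ty":0,"tz":0,"wx":0,"wy":0,"wz":0},{"tx":0,"ty":0,"tz":0,"wx":0,"wy":0,"wz":0}]' -1
python3 -m jog '[{"tx":0,"ty":0,"tz":-5,"wx":0,"wy":0,"wz":0},{"tx":0,"ty":0,"tz":-10,"wx":0,"wy":0,"wz":0},{"tx":0,"ty":0,"tz":-15,"wx":0,"wy":0,"wz":0},{"tx":0,"ty":0,"tz":-15,"wx":0,"wy":0,"wz":0}]'
python3 - <<'E'
from h import *
import json
o=env.get_obs();print(o["position"],o["force"],o["grip_width"])
c=env.get_calibration("wrist");im=env.grab_frame("wrist");cv2.imwrite("pics/w6.png",im[:,:,::-1])
json.dump({k:np.array(v).tolist() for k,v in c.items()},open("w6.json","w"))
s=env.grab_frame("side")[:,:,::-1];cv2.imwrite("pics/s6.png",cv2.resize(s[255:355,260:390],None,fx=6,fy=6,interpolation=cv2.INTER_CUBIC))
E
```

```text
clock: 6.0
position: [0.5427, -0.3076, 0.0283]
tcp_rot: [[-0.001, 0.997, 0.072], [0.0, 0.072, -0.997], [-1.0, -0.001, -0.0]]
force: [-0.6, -0.2, 1.0]
grip_width: 0.0853
clock: 6.5
position: [0.5421, -0.3073, 0.0124]
tcp_rot: [[-0.002, 0.997, 0.072], [0.001, 0.072, -0.997], [-1.0, -0.002, -0.001]]
force: [0.1, -0.6, -0.3]
grip_width: 0.0855
[ 0.5421472  -0.30727439  0.01241604] [ 0.11383553 -0.60009572 -0.31472335] 0.0855118886760723
```

View pics/w6.png

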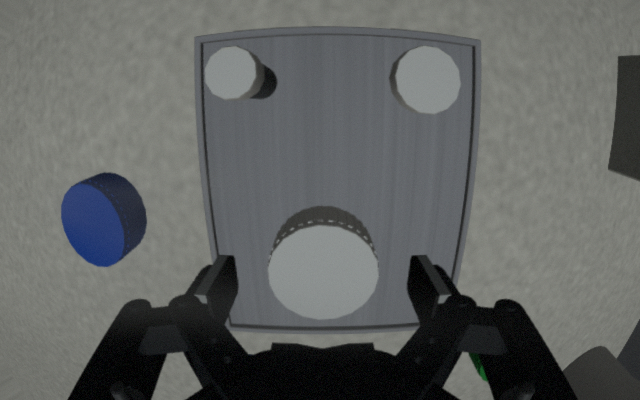

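View pics/s6.png

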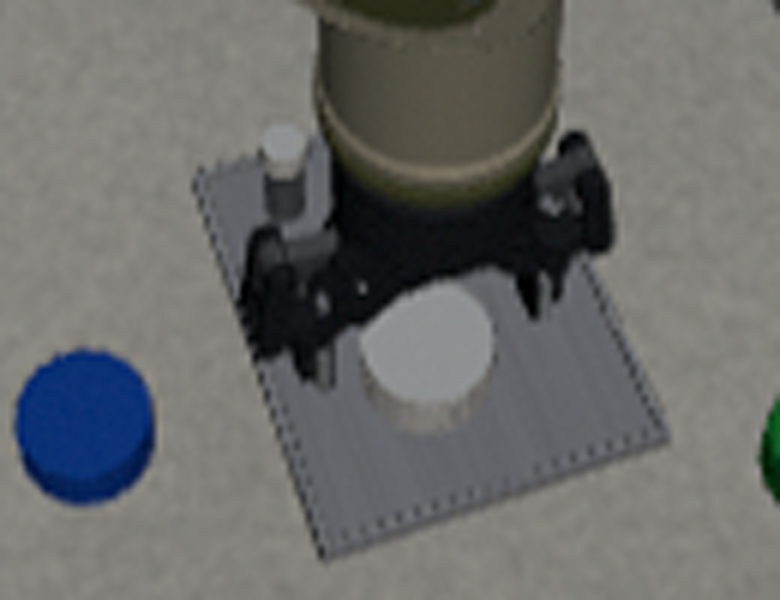

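The cap sits midway between the pads at (323,271) and there is no contact force. I'll go lower.

```bash
python3 -m jog '[{"tx":0,"ty":0,"tz":-3,"wx":0,"wy":0,"wz":0},{"tx":0,"ty":0,"tz":-6,"wx":0,"wy":0,"wz":0},{"tx":0,"ty":0,"tz":-9,"wx":0,"wy":0,"wz":0},{"tx":0,"ty":0,"tz":-12,"wx":0,"wy":0,"wz":0},{"tx":0,"ty":0,"tz":-12,"wx":0,"wy":0,"wz":0}]' -1
python3 - <<'E'
from h import *
import json
o=env.get_obs();print(o["position"],o["force"],o["grip_width"])
c=env.get_calibration("wrist");im=env.grab_frame("wrist");cv2.imwrite("pics/w7.png",im[:,:,::-1]);im=im[:,:,::-1]
json.dump({k:np.array(v).tolist() for k,v in c.items()},open("w7.json","w"))
g=cv2.GaussianBlur(im,(3,3),0).min(2)
for th in (112,118,124):
    k,l,st,ce=cv2.connectedComponentsWithStats((g>th).astype(np.uint8));i=l[280,322]
    e=cv2.fitEllipse(cv2.convexHull(cv2.findContours((l==i).astype(np.uint8),0,2)[0][0]));p=np.array(e[0])
    print(th,st[i],e[1],p,onplane(c,*p,.036,True).round(4))
s=env.grab_frame("side")[:,:,::-1];cv2.imwrite("pics/s7.png",cv2.resize(s[255:355,260:390],None,fx=6,fy=6,interpolation=cv2.INTER_CUBIC))
E
```

```text
clock: 7.22
position: [0.5423, -0.3074, 0.0008]
tcp_rot: [[-0.001, 0.997, 0.072], [0.001, 0.072, -0.997], [-1.0, -0.001, -0.001]]
force: [0.0, 0.3, -0.2]
grip_width: 0.0851
[ 0.54233723 -0.3074256   0.00076326] [ 0.00834324  0.34670426 -0.23134568] 0.08507768695287568
112 [ 263  236  120   98 9115] (97.48821258544922, 119.19654083251953) [322.30343628 284.51626587] [ 0.5419 -0.3061  0.036 ]
118 [ 264  236  118   98 8998] (97.02973937988281, 118.04168701171875) [322.39303589 284.45166016] [ 0.5419 -0.3061  0.036 ]
124 [ 264  236  118   97 8871] (96.35955047607422, 117.33710479736328) [322.39767456 284.29067993] [ 0.5419 -0.306   0.036 ]
```

View pics/w7.png

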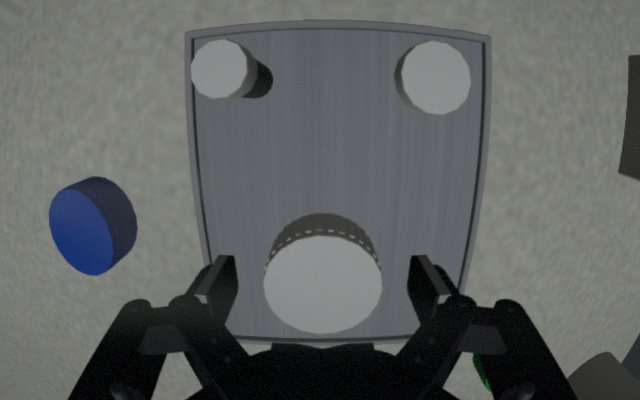

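View pics/s7.png

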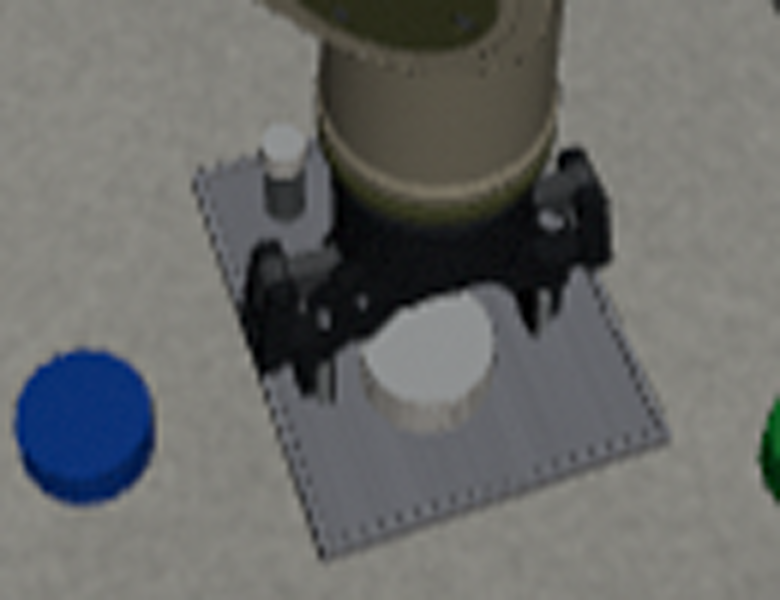

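Run:
```python
from h import *
import json
c=json.load(open("w7.json"));cs=env.get_calibration("side")
for (u,v) in((234,257),(411,256)):
    e,d=ray(c,u,v,True);print("wrist",(e+d*(-.2964-e[1])/d[1]).round(4),(e+d*(-.3184-e[1])/d[1]).round(4))
e,d=ray(cs,260+535/6,255+337/6);print("side",[(e+d*(y-e[1])/d[1]).round(4) for y in(-.315,-.295)])
e,d=ray(cs,260+335/6,255+402/6);print("side L",[(e+d*(y-e[1])/d[1]).round(4) for y in(-.321,-.299)])
```

```text
wrist [ 0.5015 -0.2964  0.0346] [ 0.4901 -0.3184 -0.0045]
wrist [ 0.585  -0.2964  0.0223] [ 0.6009 -0.3184 -0.0207]
side [array([ 0.5886, -0.315 ,  0.0254]), array([ 0.5975, -0.295 , -0.017 ])]
side L [array([ 0.5021, -0.321 ,  0.0247]), array([ 0.5075, -0.299 , -0.0226])]
```

Open fingertips are at about 25 mm, so at a 55 mm opening they'll be near 20 mm. The pads will cover the band and clear the floor, so I'll close gently.

```bash
python3 -m jog '[{"tx":0,"ty":1,"tz":0,"wx":0,"wy":0,"wz":0},{"tx":0,"ty":1,"tz":0,"wx":0,"wy":0,"wz":0},{"tx":0,"ty":1,"tz":0,"wx":0,"wy":0,"wz":0},{"tx":0,"ty":1,"tz":0,"wx":0,"wy":0,"wz":0},{"tx":0,"ty":1,"tz":0,"wx":0,"wy":0,"wz":0}]' 1 40
python3 - <<'E'
from h import *
import json
o=env.get_obs();print(o["position"],o["force"],o["moment"],o["grip_width"])
c=env.get_calibration("wrist");im=env.grab_frame("wrist");cv2.imwrite("pics/w8.png",im[:,:,::-1]);im=im[:,:,::-1]
E
```

```text
clock: 7.95
position: [0.5429, -0.3067, 0.0016]
tcp_rot: [[-0.0, 0.997, 0.072], [0.0, 0.072, -0.997], [-1.0, -0.0, -0.0]]
force: [-0.1, 2.3, 5.5]
grip_width: 0.053
[ 0.54293098 -0.30672785  0.00162875] [-0.14184193  2.33169874  5.52666156] [0.11360529 0.15159459 0.01752161] 0.05299639707741462
```

View pics/w8.png

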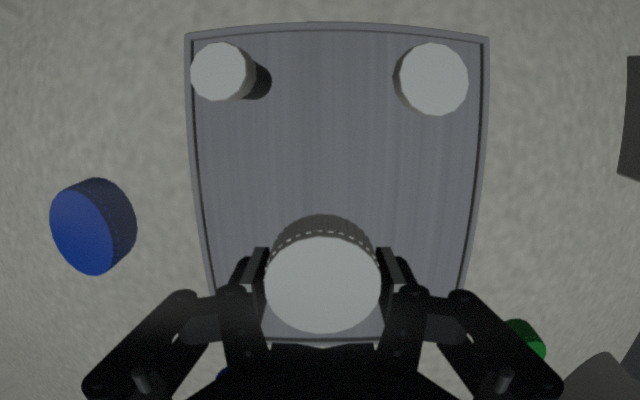

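The cap is held between the pads with an opening of 53 mm. Lifting.

```bash
python3 -m jog '[{"tx":0,"ty":0,"tz":5,"wx":0,"wy":0,"wz":0},{"tx":0,"ty":0,"tz":20,"wx":0,"wy":0,"wz":0},{"tx":0,"ty":0,"tz":50,"wx":0,"wy":0,"wz":0},{"tx":0,"ty":0,"tz":90,"wx":0,"wy":0,"wz":0},{"tx":0,"ty":0,"tz":130,"wx":0,"wy":0,"wz":0},{"tx":0,"ty":0,"tz":160,"wx":0,"wy":0,"wz":0},{"tx":0,"ty":0,"tz":170,"wx":0,"wy":0,"wz":0},{"tx":0,"ty":0,"tz":170,"wx":0,"wy":0,"wz":0},{"tx":0,"ty":0,"tz":170,"wx":0,"wy":0,"wz":0}]'
python3 - <<'E'
from h import *
import json
o=env.get_obs();print(o["position"],o["force"],o["moment"],o["grip_width"])
c=env.get_calibration("wrist");im=env.grab_frame("wrist")[:,:,::-1];cv2.imwrite("pics/w9.png",im)
json.dump({k:np.array(v).tolist() for k,v in c.items()},open("w9.json","w"))
s=env.grab_frame("side")[:,:,::-1];cv2.imwrite("pics/s9.png",cv2.resize(s[200:360,240:420],None,fx=4,fy=4)[:600])
E
```

```text
clock: 9.12
position: [0.542, -0.3061, 0.1696]
tcp_rot: [[-0.003, 0.997, 0.072], [0.002, 0.072, -0.997], [-1.0, -0.002, -0.002]]
force: [-0.3, 0.1, -0.2]
grip_width: 0.0531
[ 0.54203627 -0.30612187  0.16960971] [-0.27220598  0.1407554  -0.24758005] [ 0.01806455  0.06142788 -0.04013261] 0.053097173905953296
```

View pics/w9.png

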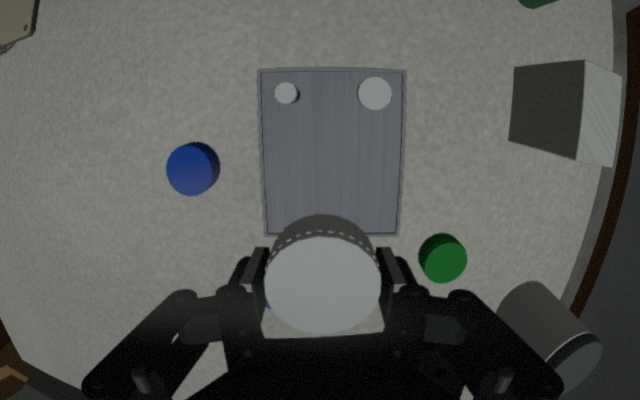

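View pics/s9.png

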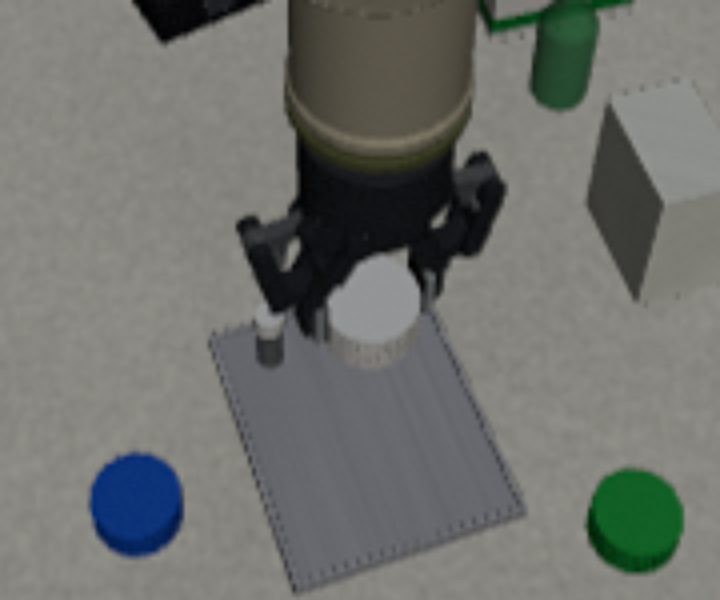

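The cap is held and unchanged in the wrist view (top at (322,284)). The bystanders on the tray are untouched.

Run:
```python
from h import *
import json
c=json.load(open("w9.json"));im=cv2.imread("pics/w9.png");cs=env.get_calibration("side");
g=cv2.GaussianBlur(im,(3,3),0).min(2)
for th in (112,118,124):
    k,l,st,ce=cv2.connectedComponentsWithStats((g>th).astype(np.uint8));i=l[285,322]
    e=cv2.fitEllipse(cv2.convexHull(cv2.findContours((l==i).astype(np.uint8),0,2)[0][0]));p=np.array(e[0])
    print(th,st[i],e[1],p,onplane(c,*p,.204,True).round(4),np.array([.5420,-.3061]))
print(onplane(cs,240+373/4,200+303/4,.204))
```

```text
112 [ 265  237  115   99 9184] (104.05274963378906, 119.73365783691406) [323.62088013 288.78112793] [ 0.5424 -0.3078  0.204 ] [ 0.542  -0.3061]
118 [ 265  237  115   98 8798] (97.10843658447266, 115.9032974243164) [322.46783447 285.54675293] [ 0.5418 -0.306   0.204 ] [ 0.542  -0.3061]
124 [ 266  238  114   96 8598] (95.53246307373047, 114.99373626708984) [322.26657104 284.99295044] [ 0.5417 -0.3057  0.204 ] [ 0.542  -0.3061]
[ 0.54343732 -0.31333259  0.204     ]
```

```bash
python3 -m jog '[{"tx":1,"ty":40,"tz":20,"wx":0,"wy":0,"wz":0},{"tx":3,"ty":95,"tz":40,"wx":0,"wy":0,"wz":0},{"tx":5,"ty":155,"tz":57,"wx":0,"wy":0,"wz":0},{"tx":7,"ty":215,"tz":57,"wx":0,"wy":0,"wz":0},{"tx":9,"ty":275,"tz":57,"wx":0,"wy":0,"wz":0},{"tx":11,"ty":335,"tz":57,"wx":0,"wy":0,"wz":0},{"tx":13,"ty":395,"tz":57,"wx":0,"wy":0,"wz":0},{"tx":15,"ty":450,"tz":57,"wx":0,"wy":0,"wz":0},{"tx":16,"ty":490,"tz":57,"wx":0,"wy":0,"wz":0},{"tx":16,"ty":505,"tz":57,"wx":0,"wy":0,"wz":0}]'
python3 -m jog '[{"tx":0,"ty":0,"tz":0,"wx":0,"wy":0,"wz":0},{"tx":0,"ty":0,"tz":0,"wx":0,"wy":0,"wz":0}]'
python3 - <<'E'
from h import *
import json
o=env.get_obs();print(o["position"],o["q"].round(1),o["force"].round(2),o["moment"].round(3),o["grip_width"])
c=env.get_calibration("wrist");im=env.grab_frame("wrist")[:,:,::-1];cv2.imwrite("pics/w10.png",im)
json.dump({k:np.array(v).tolist() for k,v in c.items()},open("w10.json","w"))
E
```

```text
clock: 10.48
position: [0.5572, 0.201, 0.2253]
tcp_rot: [[-0.005, 0.997, 0.075], [0.002, 0.075, -0.997], [-1.0, -0.005, -0.002]]
force: [0.7, -0.4, -1.2]
grip_width: 0.0536
clock: 10.72
position: [0.5571, 0.1998, 0.2247]
tcp_rot: [[-0.006, 0.997, 0.074], [0.001, 0.074, -0.997], [-1.0, -0.006, -0.001]]
force: [-0.3, 0.8, 0.2]
grip_width: 0.0531
[0.55709557 0.19978163 0.22469722] [14.7  6.4 86.1  0.1 87.8 10.4] [-0.25  0.8   0.2 ] [-0.028 -0.015  0.03 ] 0.05312036823093341
```

View pics/w10.png

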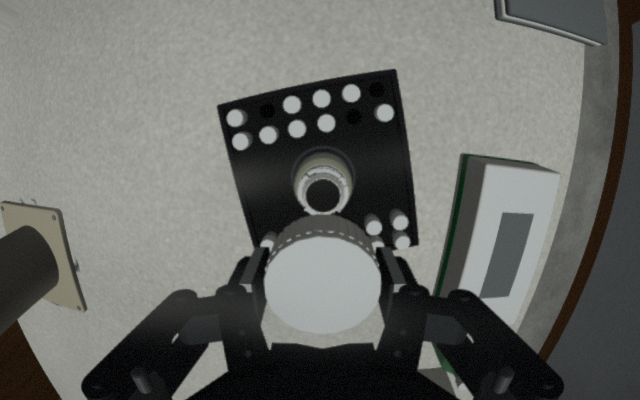

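The jar's mouth shows at about (323,196), just ahead of the held cap at (322,284).

Run:
```python
from h import *
import json
c=json.load(open("w10.json"));im=cv2.imread("pics/w10.png");c3=json.load(open("w3.json"))
g=cv2.GaussianBlur(im,(3,3),0).max(2)[165:225,290:355]
cv2.imwrite("pics/c10.png",cv2.resize(im[140:240,270:380],None,fx=6,fy=6,interpolation=cv2.INTER_CUBIC))
for th in (60,70,80,90):
    k,l,st,ce=cv2.connectedComponentsWithStats((g<th).astype(np.uint8),connectivity=4);i=l[196-165,323-290]
    e=cv2.fitEllipse(cv2.findContours((l==i).astype(np.uint8),0,2)[0][0]);p=np.array(e[0])+[290,165]
    # difference on plane using same camera pose: jar vs reference pixel where cap was seen
    a=onplane(c,*p,.113,True)
    T=np.array([.5571,.1998]);T3=np.array([.5443,-.3081]);cap3=onplane(c3,320.5,193.5,.036,True)[:2]
    print(th,st[i],p,a.round(4),"bias-free TCP target",(a[:2]-cap3+np.array([.5427,-.3067])).round(4))
```

```text
60 [ 17  15  32  31 795] [322.54402161 195.31580353] [0.5564 0.1988 0.113 ] bias-free TCP target [0.557  0.2003]
70 [ 16  15  34  32 821] [322.52809143 195.22816849] [0.5564 0.1989 0.113 ] bias-free TCP target [0.557  0.2004]
80 [ 16  14  34  33 852] [322.53070831 195.26949883] [0.5564 0.1988 0.113 ] bias-free TCP target [0.557  0.2003]
90 [ 16  14  34  33 875] [322.476017   195.20540619] [0.5564 0.1989 0.113 ] bias-free TCP target [0.557  0.2004]
```

View pics/c10.png

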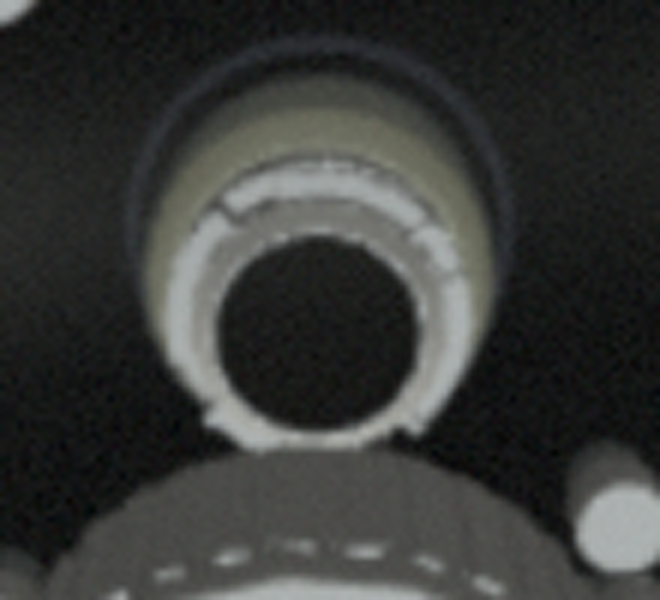

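```bash
python3 -m jog '[{"tx":0,"ty":0.3,"tz":-25,"wx":0,"wy":-0.2,"wz":0},{"tx":0,"ty":0.4,"tz":-60,"wx":0,"wy":-0.2,"wz":0},{"tx":0,"ty":0.5,"tz":-85,"wx":0,"wy":-0.2,"wz":0},{"tx":0,"ty":0.5,"tz":-100,"wx":0,"wy":-0.2,"wz":0},{"tx":0,"ty":0.5,"tz":-106,"wx":0,"wy":-0.2,"wz":0},{"tx":0,"ty":0.5,"tz":-106,"wx":0,"wy":-0.2,"wz":0},{"tx":0,"ty":0.5,"tz":-106,"wx":0,"wy":-0.2,"wz":0}]'
python3 - <<'E'
from h import *
o=env.get_obs();print(o["position"].round(4),o["tcp_rot"].round(4).tolist(),o["q"].round(1),o["force"].round(2),o["moment"].round(3),o["grip_width"])
s=env.grab_frame("side")[:,:,::-1];cv2.imwrite("pics/s11.png",cv2.resize(s[90:230,220:370],None,fx=4,fy=4,interpolation=cv2.INTER_CUBIC))
E
```

```text
clock: 11.65
position: [0.5581, 0.2002, 0.1203]
tcp_rot: [[0.0, 0.997, 0.073], [0.002, 0.073, -0.997], [-1.0, 0.0, -0.002]]
force: [0.7, 0.5, -0.7]
grip_width: 0.0532
[0.5581 0.2002 0.1203] [[0.0002, 0.9973, 0.0732], [0.0016, 0.0732, -0.9973], [-1.0, 0.0003, -0.0016]] [14.7 10.3 92.9  0.1 76.8 10.5] [ 0.66  0.53 -0.67] [ 0.016 -0.046 -0.017] 0.05317918336812462
```

View pics/s11.png

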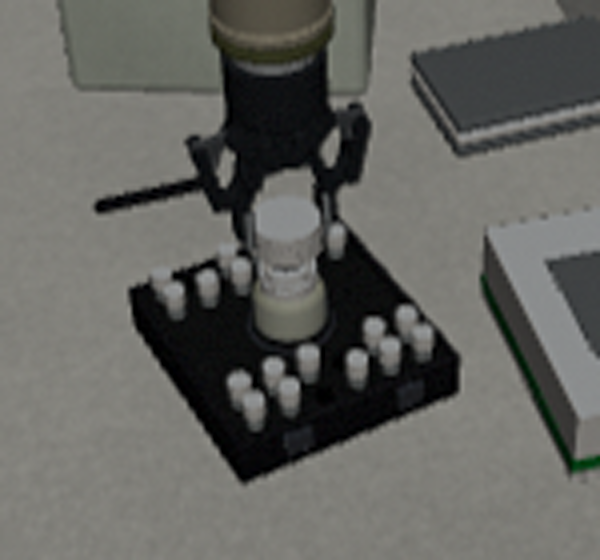

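The side view shows the cap above the jar and lined up with it, with the vials clear. I'll descend slowly.

```bash
python3 -m jog '[{"tx":-1,"ty":0,"tz":-5,"wx":0,"wy":0,"wz":0},{"tx":-1,"ty":0,"tz":-10,"wx":0,"wy":0,"wz":0},{"tx":-1,"ty":0,"tz":-13,"wx":0,"wy":0,"wz":0},{"tx":-1,"ty":0,"tz":-16,"wx":0,"wy":0,"wz":0},{"tx":-1,"ty":0,"tz":-18,"wx":0,"wy":0,"wz":0},{"tx":-1,"ty":0,"tz":-18,"wx":0,"wy":0,"wz":0}]'
python3 -m jog '[{"tx":0,"ty":0,"tz":-2,"wx":0,"wy":0,"wz":0},{"tx":0,"ty":0,"tz":-2,"wx":0,"wy":0,"wz":0}]'
python3 -m jog '[{"tx":0,"ty":0,"tz":-2,"wx":0,"wy":0,"wz":0},{"tx":0,"ty":0,"tz":-2,"wx":0,"wy":0,"wz":0}]'
python3 - <<'E'
from h import *
o=env.get_obs();print(o["position"].round(4),o["tcp_rot"].round(4).tolist(),o["force"].round(2),o["moment"].round(3))
E
```

```text
clock: 12.45
position: [0.557, 0.2003, 0.102]
tcp_rot: [[-0.0, 0.997, 0.073], [0.001, 0.073, -0.997], [-1.0, -0.0, -0.001]]
force: [0.5, -0.6, -0.5]
grip_width: 0.0537
clock: 12.7
position: [0.5569, 0.2002, 0.0999]
tcp_rot: [[-0.0, 0.997, 0.073], [0.001, 0.073, -0.997], [-1.0, -0.0, -0.001]]
force: [0.5, 0.5, -0.7]
grip_width: 0.0534
clock: 12.95
position: [0.5567, 0.2002, 0.0977]
tcp_rot: [[-0.001, 0.997, 0.073], [0.001, 0.073, -0.997], [-1.0, -0.001, -0.001]]
force: [-0.7, -0.5, 0.4]
grip_width: 0.0536
[0.5567 0.2002 0.0977] [[-0.0007, 0.9973, 0.0734], [0.0014, 0.0734, -0.9973], [-1.0, -0.0006, -0.0014]] [-0.7  -0.45  0.39] [ 0.022  0.033 -0.03 ]
```

```bash
for i in 1; do :; done
python3 -m jog '[{"tx":0,"ty":0,"tz":-1.5,"wx":0,"wy":0,"wz":0},{"tx":0,"ty":0,"tz":-1.5,"wx":0,"wy":0,"wz":0}]'
python3 -m jog '[{"tx":0,"ty":0,"tz":-1.5,"wx":0,"wy":0,"wz":0},{"tx":0,"ty":0,"tz":-1.5,"wx":0,"wy":0,"wz":0}]'
python3 -m jog '[{"tx":0,"ty":0,"tz":-1.5,"wx":0,"wy":0,"wz":0},{"tx":0,"ty":0,"tz":-1.5,"wx":0,"wy":0,"wz":0}]'
python3 - <<'E'
from h import *
o=env.get_obs();print(o["position"].round(4),o["force"].round(2),o["moment"].round(3))
E
```

```text
clock: 13.2
position: [0.5566, 0.2001, 0.0959]
tcp_rot: [[-0.001, 0.997, 0.073], [0.001, 0.073, -0.997], [-1.0, -0.001, -0.001]]
force: [0.1, -0.5, -0.6]
grip_width: 0.0533
clock: 13.45
position: [0.5564, 0.2001, 0.0942]
tcp_rot: [[-0.001, 0.997, 0.073], [0.001, 0.073, -0.997], [-1.0, -0.001, -0.001]]
force: [0.7, 0.3, 0.2]
grip_width: 0.0536
clock: 13.7
position: [0.5563, 0.2001, 0.0925]
tcp_rot: [[-0.002, 0.997, 0.073], [0.001, 0.073, -0.997], [-1.0, -0.002, -0.001]]
force: [0.4, -0.8, -0.5]
grip_width: 0.0535
[0.5563 0.2001 0.0925] [ 0.35 -0.75 -0.48] [ 0.031 -0.012  0.004]
```

```bash
python3 -m jog '[{"tx":0.5,"ty":0,"tz":-1.5,"wx":0,"wy":-0.1,"wz":0},{"tx":0.5,"ty":0,"tz":-1.5,"wx":0,"wy":-0.1,"wz":0}]'
python3 -m jog '[{"tx":0,"ty":0,"tz":-1.5,"wx":0,"wy":0,"wz":0},{"tx":0,"ty":0,"tz":-1.5,"wx":0,"wy":0,"wz":0}]'
python3 - <<'E'
from h import *
o=env.get_obs();print(o["position"].round(4),o["force"].round(2),o["moment"].round(3))
s=env.grab_frame("side")[:,:,::-1];cv2.imwrite("pics/s12.png",cv2.resize(s[110:190,250:350],None,fx=7,fy=7,interpolation=cv2.INTER_CUBIC))
E
```

```text
clock: 13.95
position: [0.5569, 0.2001, 0.0911]
tcp_rot: [[0.0, 0.997, 0.073], [0.001, 0.073, -0.997], [-1.0, 0.0, -0.001]]
force: [-0.0, -0.2, 1.5]
grip_width: 0.0534
clock: 14.2
position: [0.557, 0.2001, 0.0897]
tcp_rot: [[0.001, 0.997, 0.073], [0.001, 0.073, -0.997], [-1.0, 0.001, -0.001]]
force: [-1.0, 0.2, 2.3]
grip_width: 0.0535
[0.557  0.2001 0.0897] [-1.02  0.22  2.3 ] [-0.078  0.107 -0.044]
```

View pics/s12.png

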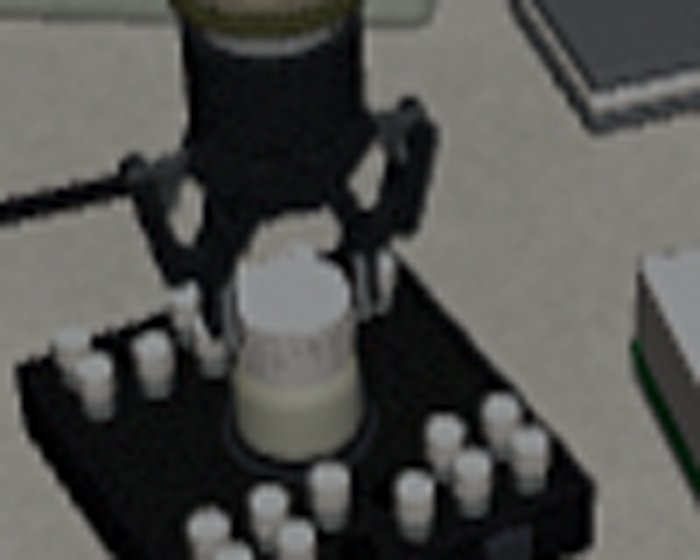

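Contact began at a tool height of about 91 mm, which puts the cap's origin at about 97.5 mm. That matches the gap floor (97.7 mm), so the lugs seem to have landed in the gaps. I'll press lightly and feel counter-clockwise to check: a stop should come within 14° if so.

```bash
python3 -m jog '[{"tx":0,"ty":0,"tz":-1.5,"wx":0,"wy":0,"wz":0},{"tx":0,"ty":0,"tz":-3,"wx":0,"wy":0,"wz":0},{"tx":0,"ty":0,"tz":-3,"wx":0,"wy":0,"wz":0}]'
python3 - <<'E'
from h import *
o=env.get_obs();print(o["position"].round(4),o["force"].round(2),o["moment"].round(3))
E
python3 -m jog '[{"tx":0,"ty":0,"tz":0,"wx":0,"wy":0,"wz":2},{"tx":0,"ty":0,"tz":0,"wx":0,"wy":0,"wz":4},{"tx":0,"ty":0,"tz":0,"wx":0,"wy":0,"wz":4}]'
python3 - <<'E'
from h import *
o=env.get_obs();print(o["position"].round(4),o["force"].round(2),o["moment"].round(3),o["q"].round(2),o["joint_torque"].round(3))
E
```

```text
clock: 14.62
position: [0.5571, 0.2002, 0.0869]
tcp_rot: [[0.001, 0.997, 0.073], [0.001, 0.073, -0.997], [-1.0, 0.001, -0.001]]
force: [-2.0, 0.4, 3.8]
grip_width: 0.0533
[0.5571 0.2002 0.0869] [-2.04  0.41  3.81] [-0.101  0.423 -0.002]
clock: 15.0
position: [0.5569, 0.2005, 0.0869]
tcp_rot: [[0.0, 0.99, 0.144], [0.002, 0.144, -0.99], [-1.0, 0.001, -0.002]]
force: [-2.4, 2.1, 4.6]
grip_width: 0.0534
[0.5569 0.2005 0.0869] [-2.36  2.09  4.58] [ 0.384  0.511 -0.238] [14.78 12.01 94.65  0.1  73.3   6.5 ] [ -1.631 -55.394 -45.622  -1.057  -0.839  -0.652]
```

```bash
python3 -m jog '[{"tx":-0.6,"ty":0.3,"tz":0,"wx":0,"wy":0,"wz":0},{"tx":-0.6,"ty":0.3,"tz":0,"wx":0,"wy":0,"wz":0}]'
python3 - <<'E'
from h import *
o=env.get_obs();print(o["position"].round(4),o["force"].round(2),o["moment"].round(3),o["joint_torque"].round(3))
E
python3 -m jog '[{"tx":0,"ty":0,"tz":0,"wx":0,"wy":0,"wz":2},{"tx":0,"ty":0,"tz":0,"wx":0,"wy":0,"wz":4},{"tx":0,"ty":0,"tz":0,"wx":0,"wy":0,"wz":4}]'
python3 - <<'E'
from h import *
o=env.get_obs();print(o["position"].round(4),o["force"].round(2),o["moment"].round(3),o["q"].round(2),o["joint_torque"].round(3))
E
```

```text
clock: 15.25
position: [0.5568, 0.2006, 0.0872]
tcp_rot: [[0.001, 0.99, 0.143], [0.002, 0.143, -0.99], [-1.0, 0.002, -0.001]]
force: [1.0, 0.8, 3.0]
grip_width: 0.0535
[0.5568 0.2006 0.0872] [1.   0.75 3.02] [-0.044  0.    -0.26 ] [ 3.7300e-01 -5.4947e+01 -4.4350e+01 -2.6000e-02 -2.0000e-03 -2.4800e-01]
clock: 15.62
position: [0.5567, 0.2006, 0.0871]
tcp_rot: [[0.001, 0.977, 0.213], [0.002, 0.213, -0.977], [-1.0, 0.001, -0.001]]
force: [-2.2, 0.5, 5.5]
grip_width: 0.0537
[0.5567 0.2006 0.0871] [-2.15  0.45  5.51] [ 0.035  0.303 -0.433] [1.481e+01 1.194e+01 9.471e+01 8.000e-02 7.327e+01 2.500e+00] [ -0.241 -55.264 -45.263  -0.4    -0.569  -0.783]
```

A clear stop came at about 8° counter-clockwise (Mz −0.43 N·m), so the lugs are down in the gaps, the full step. Next I'll turn clockwise and follow the slope down.

```bash
python3 -m jog '[{"tx":-0.2,"ty":0,"tz":0,"wx":0,"wy":0,"wz":-3},{"tx":-0.2,"ty":0,"tz":0,"wx":0,"wy":0,"wz":-6},{"tx":-0.2,"ty":0,"tz":0,"wx":0,"wy":0,"wz":-10},{"tx":-0.2,"ty":0,"tz":0,"wx":0,"wy":0,"wz":-10}]'
python3 - <<'E'
from h import *
o=env.get_obs();print(o["position"].round(4),o["force"].round(2),o["moment"].round(3),o["joint_torque"].round(3))
E
python3 -m jog '[{"tx":0,"ty":0,"tz":0,"wx":0,"wy":0,"wz":-4},{"tx":0,"ty":0,"tz":-0.5,"wx":0,"wy":0,"wz":-8},{"tx":0,"ty":0,"tz":-0.7,"wx":0,"wy":0,"wz":-12},{"tx":0,"ty":0,"tz":-0.7,"wx":0,"wy":0,"wz":-12}]'
python3 - <<'E'
from h import *
o=env.get_obs();print(o["position"].round(4),o["force"].round(2),o["moment"].round(3),o["joint_torque"].round(3))
E
```

```text
clock: 16.12
position: [0.5569, 0.2006, 0.0872]
tcp_rot: [[0.002, 0.999, 0.04], [0.001, 0.04, -0.999], [-1.0, 0.002, -0.001]]
force: [-0.7, -0.5, 5.0]
grip_width: 0.0533
[0.5569 0.2006 0.0872] [-0.67 -0.52  4.97] [-0.035 -0.06  -0.117] [  0.236 -54.893 -44.217   0.075   0.125   0.698]
clock: 16.62
position: [0.5571, 0.2005, 0.0867]
tcp_rot: [[0.003, 0.986, -0.166], [0.001, -0.166, -0.986], [-1.0, 0.003, -0.001]]
force: [1.0, -0.2, 5.1]
grip_width: 0.0535
[0.5571 0.2005 0.0867] [ 1.03 -0.18  5.12] [-0.046 -0.    -0.054] [ 2.8300e-01 -5.4687e+01 -4.4090e+01  1.0700e-01  4.1000e-02  7.1200e-01]
```

```bash
python3 -m jog '[{"tx":0,"ty":0,"tz":-0.3,"wx":0,"wy":0.15,"wz":-4},{"tx":0,"ty":0,"tz":-0.6,"wx":0,"wy":0.15,"wz":-8},{"tx":0,"ty":0,"tz":-1,"wx":0,"wy":0.15,"wz":-12},{"tx":0,"ty":0,"tz":-1.2,"wx":0,"wy":0.15,"wz":-15},{"tx":0,"ty":0,"tz":-1.2,"wx":0,"wy":0.15,"wz":-15}]'
python3 - <<'E'
from h import *
o=env.get_obs();print(o["position"].round(4),o["force"].round(2),o["moment"].round(3),o["joint_torque"].round(3))
E
python3 -m jog '[{"tx":0,"ty":0,"tz":-0.3,"wx":0,"wy":0,"wz":-4},{"tx":0,"ty":0,"tz":-0.6,"wx":0,"wy":0,"wz":-8},{"tx":0,"ty":0,"tz":-1,"wx":0,"wy":0,"wz":-12},{"tx":0,"ty":0,"tz":-1,"wx":0,"wy":0,"wz":-12}]'
python3 - <<'E'
from h import *
o=env.get_obs();print(o["position"].round(4),o["force"].round(2),o["moment"].round(3),o["joint_torque"].round(3))
E
```

```text
clock: 17.25
position: [0.5572, 0.2005, 0.0856]
tcp_rot: [[0.001, 0.911, -0.414], [0.0, -0.414, -0.911], [-1.0, 0.0, -0.001]]
force: [-0.8, 0.2, 4.4]
grip_width: 0.0532
[0.5572 0.2005 0.0856] [-0.77  0.19  4.35] [ 0.007  0.017 -0.032] [ 9.5000e-02 -5.4877e+01 -4.4278e+01  7.0000e-03 -9.2000e-02  5.2300e-01]
clock: 17.75
position: [0.5572, 0.2005, 0.0846]
tcp_rot: [[0.001, 0.806, -0.592], [0.0, -0.592, -0.806], [-1.0, 0.0, -0.001]]
force: [-0.4, 0.8, 4.5]
grip_width: 0.0537
[0.5572 0.2005 0.0846] [-0.41  0.81  4.48] [ 0.026  0.037 -0.108] [ -0.14  -54.82  -44.182  -0.167  -0.092   0.674]
```

```bash
python3 -m jog '[{"tx":0,"ty":0,"tz":-0.3,"wx":0,"wy":0,"wz":-4},{"tx":0,"ty":0,"tz":-0.5,"wx":0,"wy":0,"wz":-8},{"tx":0,"ty":0,"tz":-0.5,"wx":0,"wy":0,"wz":-10},{"tx":0,"ty":0,"tz":-0.5,"wx":0,"wy":0,"wz":-10}]'
python3 - <<'E'
from h import *
o=env.get_obs();print(o["position"].round(4),o["force"].round(2),o["moment"].round(3),o["joint_torque"].round(3))
E
python3 -m jog '[{"tx":0,"ty":0,"tz":0,"wx":0,"wy":0,"wz":-3},{"tx":0,"ty":0,"tz":0,"wx":0,"wy":0,"wz":-6},{"tx":0,"ty":0,"tz":0,"wx":0,"wy":0,"wz":-6}]'
python3 - <<'E'
from h import *
o=env.get_obs();print(o["position"].round(4),o["force"].round(2),o["moment"].round(3),o["joint_torque"].round(3))
E
```

```text
clock: 18.25
position: [0.5575, 0.2006, 0.0843]
tcp_rot: [[0.001, 0.693, -0.721], [0.0, -0.721, -0.693], [-1.0, 0.001, -0.001]]
force: [2.7, 1.0, 4.7]
grip_width: 0.053
[0.5575 0.2006 0.0843] [2.66 1.   4.66] [ 0.145 -0.261 -0.043] [ -0.146 -54.715 -43.352  -0.133   0.581   0.355]
clock: 18.62
position: [0.5578, 0.2006, 0.0844]
tcp_rot: [[0.002, 0.615, -0.789], [0.0, -0.789, -0.615], [-1.0, 0.001, -0.002]]
force: [1.9, 0.6, 4.3]
grip_width: 0.0536
[0.5578 0.2006 0.0844] [1.94 0.6  4.3 ] [ 0.016 -0.36  -0.039] [  0.383 -54.854 -43.309   0.136   0.693   0.518]
```

```bash
python3 -m jog '[{"tx":0.2,"ty":0,"tz":0,"wx":0,"wy":0,"wz":-3},{"tx":0.2,"ty":0,"tz":0,"wx":0,"wy":0,"wz":-6},{"tx":0.2,"ty":0,"tz":0,"wx":0,"wy":0,"wz":-6}]'
python3 - <<'E'
from h import *
o=env.get_obs();print(o["position"].round(4),o["force"].round(2),o["moment"].round(3),o["joint_torque"].round(3))
E
python3 -m jog '[{"tx":0,"ty":0,"tz":0,"wx":0,"wy":0,"wz":-3},{"tx":0,"ty":0,"tz":0,"wx":0,"wy":0,"wz":-5},{"tx":0,"ty":0,"tz":0,"wx":0,"wy":0,"wz":-5}]'
python3 - <<'E'
from h import *
o=env.get_obs();print(o["position"].round(4),o["force"].round(2),o["moment"].round(3),o["joint_torque"].round(3))
E
```

```text
clock: 19.0
position: [0.558, 0.2005, 0.0844]
tcp_rot: [[0.002, 0.531, -0.847], [-0.0, -0.847, -0.531], [-1.0, 0.001, -0.002]]
force: [0.8, 0.6, 4.0]
grip_width: 0.0533
[0.558  0.2005 0.0844] [0.82 0.63 3.98] [-0.03  -0.298 -0.002] [  0.338 -55.012 -43.656   0.155   0.485   0.538]
clock: 19.38
position: [0.5583, 0.2003, 0.0845]
tcp_rot: [[0.003, 0.456, -0.89], [-0.001, -0.89, -0.456], [-1.0, 0.002, -0.002]]
force: [2.9, -0.2, 4.2]
grip_width: 0.0533
[0.5583 0.2003 0.0845] [ 2.86 -0.17  4.21] [-0.19  -0.501  0.072] [  1.208 -54.827 -43.037   0.696   0.895   0.428]
```

```bash
python3 -m jog '[{"tx":0.4,"ty":0,"tz":0,"wx":0,"wy":0.1,"wz":-3},{"tx":0.4,"ty":0,"tz":0,"wx":0,"wy":0.1,"wz":-4},{"tx":0.4,"ty":0,"tz":0,"wx":0,"wy":0.1,"wz":-4}]'
python3 - <<'E'
from h import *
o=env.get_obs();print(o["position"].round(4),o["force"].round(2),o["moment"].round(3),o["joint_torque"].round(3))
E
python3 -m jog '[{"tx":0,"ty":0,"tz":0,"wx":0,"wy":0,"wz":-3},{"tx":0,"ty":0,"tz":0,"wx":0,"wy":0,"wz":-4},{"tx":0,"ty":0,"tz":0,"wx":0,"wy":0,"wz":-4}]'
python3 - <<'E'
from h import *
o=env.get_obs();print(o["position"].round(4),o["force"].round(2),o["moment"].round(3),o["joint_torque"].round(3))
E
```

```text
clock: 19.75
position: [0.559, 0.1997, 0.0846]
tcp_rot: [[0.001, 0.394, -0.919], [-0.002, -0.919, -0.394], [-1.0, 0.002, -0.001]]
force: [4.5, -3.2, 4.1]
grip_width: 0.0534
[0.559  0.1997 0.0846] [ 4.45 -3.24  4.07] [-0.701 -0.61   0.362] [  2.47  -54.931 -42.954   1.712   0.982   0.558]
clock: 20.12
position: [0.5592, 0.1995, 0.0846]
tcp_rot: [[0.002, 0.33, -0.944], [-0.002, -0.944, -0.33], [-1.0, 0.002, -0.001]]
force: [3.7, -3.8, 4.5]
grip_width: 0.0537
[0.5592 0.1995 0.0846] [ 3.72 -3.81  4.51] [-0.545 -0.563  0.472] [  1.981 -55.005 -43.068   1.475   0.907   0.649]
```

The moment rose clearly to +0.47 N·m at about 80° from the counter-clockwise stop. The height also fits home: tool height plus offset gives 91 mm, against 91.5 mm expected with the current sink. That is the firm stop. I'll relax the torque and side load before letting go.

```bash
python3 -m jog '[{"tx":0.3,"ty":-0.4,"tz":0,"wx":0,"wy":0,"wz":0},{"tx":0.3,"ty":-0.4,"tz":0,"wx":0,"wy":0,"wz":0}]'
python3 - <<'E'
from h import *
o=env.get_obs();print(o["position"].round(4),o["tcp_rot"].round(3).tolist(),o["force"].round(2),o["moment"].round(3),o["joint_torque"].round(3))
c=env.get_calibration("wrist");im=env.grab_frame("wrist")[:,:,::-1];cv2.imwrite("pics/w13.png",im)
s=env.grab_frame("side")[:,:,::-1];cv2.imwrite("pics/s13.png",cv2.resize(s[110:190,250:350],None,fx=7,fy=7,interpolation=cv2.INTER_CUBIC))
E
```

```text
clock: 20.38
position: [0.5592, 0.1994, 0.0845]
tcp_rot: [[0.001, 0.331, -0.944], [-0.002, -0.944, -0.331], [-1.0, 0.002, -0.0]]
force: [2.4, -0.6, 4.2]
grip_width: 0.0532
[0.5592 0.1994 0.0845] [[0.001, 0.331, -0.944], [-0.002, -0.944, -0.331], [-1.0, 0.002, -0.0]] [ 2.36 -0.59  4.2 ] [-0.081 -0.286  0.495] [  0.082 -55.169 -43.549   0.41    0.591   0.41 ]
```

View pics/s13.png

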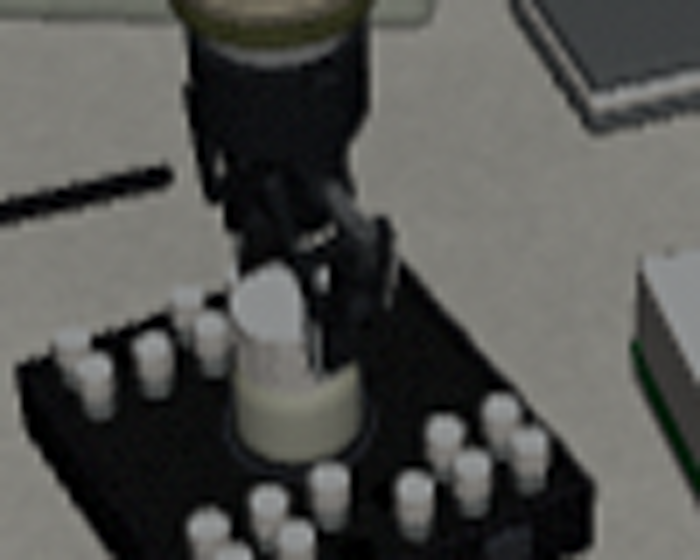

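View pics/w13.png

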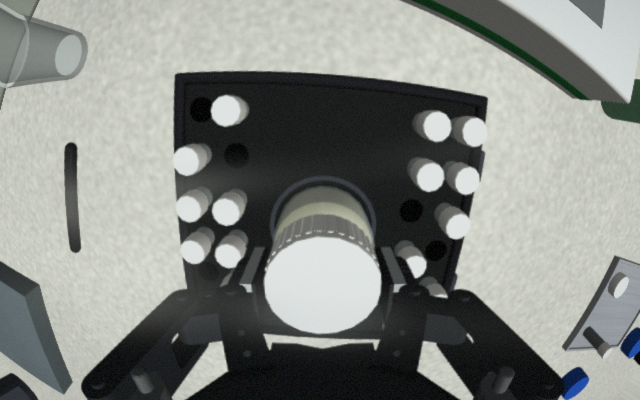

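The turned picture shows the cap seated low on the jar's shoulder, with the fingers above all the vials. Mz is still 0.49 N·m, so I'll ease that off first.

```bash
python3 -m jog '[{"tx":0.2,"ty":0,"tz":1,"wx":0,"wy":0,"wz":1.5},{"tx":0.2,"ty":0,"tz":1.5,"wx":0,"wy":0,"wz":1.5}]'
python3 - <<'E'
from h import *
o=env.get_obs();print(o["position"].round(4),o["tcp_rot"].round(3).tolist(),o["force"].round(2),o["moment"].round(3),o["joint_torque"].round(3))
E
```

```text
clock: 20.72
position: [0.5592, 0.1994, 0.0859]
tcp_rot: [[0.001, 0.356, -0.935], [-0.002, -0.935, -0.356], [-1.0, 0.002, 0.0]]
force: [0.8, -0.2, 3.7]
grip_width: 0.0536
[0.5592 0.1994 0.0859] [[0.001, 0.356, -0.935], [-0.002, -0.935, -0.356], [-1.0, 0.002, 0.0]] [ 0.82 -0.2   3.68] [-0.066 -0.219  0.125] [  0.323 -55.947 -44.443   0.222   0.453  -0.155]
```

```bash
python3 -m jog '[{"tx":0,"ty":0,"tz":0,"wx":0,"wy":0,"wz":-1},{"tx":0,"ty":0,"tz":0.5,"wx":0,"wy":0,"wz":-1}]'
python3 - <<'E'
from h import *
o=env.get_obs();print(o["position"].round(4),np.degrees(np.arctan2(*o["tcp_rot"][[1,0],1])),o["force"].round(2),o["moment"].round(3))
E
python3 -m jog '[{"tx":0,"ty":0,"tz":0,"wx":0,"wy":0,"wz":0},{"tx":0,"ty":0,"tz":0,"wx":0,"wy":0,"wz":0},{"tx":0,"ty":0,"tz":0,"wx":0,"wy":0,"wz":0},{"tx":0,"ty":0,"tz":0,"wx":0,"wy":0,"wz":0}]' -1
python3 - <<'E'
from h import *
o=env.get_obs();print(o["position"].round(4),np.degrees(np.arctan2(*o["tcp_rot"][[1,0],1])),o["force"].round(2),o["moment"].round(3),o["grip_width"])
im=env.grab_frame("wrist")[:,:,::-1];cv2.imwrite("pics/w14.png",im)
E
```

```text
clock: 20.98
position: [0.5592, 0.1993, 0.0863]
tcp_rot: [[0.001, 0.339, -0.941], [-0.002, -0.941, -0.339], [-1.0, 0.002, 0.0]]
force: [2.3, -1.0, 2.4]
grip_width: 0.0534
[0.5592 0.1993 0.0863] -70.1827859293876 [ 2.34 -0.98  2.42] [-0.209 -0.375  0.356]
clock: 21.48
position: [0.559, 0.1993, 0.0861]
tcp_rot: [[0.0, 0.339, -0.941], [-0.002, -0.941, -0.339], [-1.0, 0.002, 0.001]]
force: [-0.6, 0.1, 0.3]
grip_width: 0.0852
[0.559  0.1993 0.0861] -70.17741694673708 [-0.6   0.14  0.27] [ 0.02  -0.031 -0.062] 0.08522156474251592
```

View pics/w14.png

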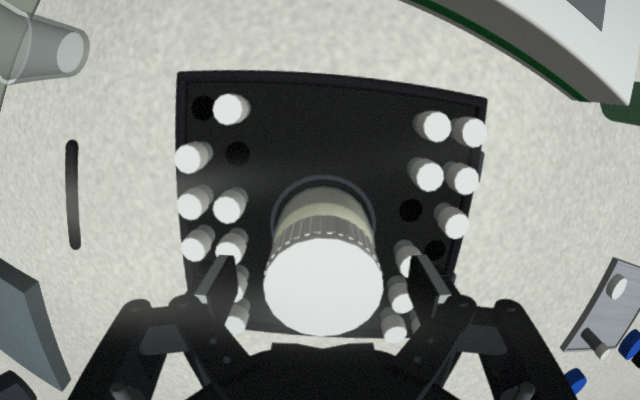

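The jaws are open with the cap left on the jar, and the force reads about zero. I'll rise straight up and check.

```bash
python3 -m jog '[{"tx":0,"ty":0,"tz":8,"wx":0,"wy":0,"wz":0},{"tx":0,"ty":0,"tz":25,"wx":0,"wy":0,"wz":0},{"tx":0,"ty":0,"tz":60,"wx":0,"wy":0,"wz":0},{"tx":0,"ty":0,"tz":100,"wx":0,"wy":0,"wz":0},{"tx":-30,"ty":-20,"tz":140,"wx":0,"wy":0,"wz":0},{"tx":-70,"ty":-50,"tz":150,"wx":0,"wy":0,"wz":0},{"tx":-110,"ty":-80,"tz":150,"wx":0,"wy":0,"wz":0},{"tx":-120,"ty":-90,"tz":150,"wx":0,"wy":0,"wz":0},{"tx":-120,"ty":-90,"tz":150,"wx":0,"wy":0,"wz":0}]' -1
python3 - <<'E'
from h import *
o=env.get_obs();print(o["position"].round(4),o["force"].round(2))
s=env.grab_frame("side")[:,:,::-1];cv2.imwrite("pics/sF.png",s)
t=env.grab_frame("top")[:,:,::-1];cv2.imwrite("pics/tF.png",t)
cv2.imwrite("pics/F.png",np.hstack([cv2.resize(s[120:200,250:350],None,fx=4,fy=4,interpolation=cv2.INTER_CUBIC),cv2.resize(t[180:260,210:310],None,fx=4,fy=4,interpolation=cv2.INTER_CUBIC)]))
cs=env.get_calibration("side");ct=env.get_calibration("top")
for nm,z in (("home",.1227),("gap",.1257),("ridge",.132)):
    print(nm,proj(cs,[.557,.1985,z]).round(2),proj(ct,[.557,.1985,z]).round(2))
E
```

```text
clock: 22.65
position: [0.4395, 0.1091, 0.2376]
tcp_rot: [[0.003, 0.338, -0.941], [-0.001, -0.941, -0.338], [-1.0, 0.002, -0.002]]
force: [-0.8, -1.0, 0.8]
grip_width: 0.0855
[0.4395 0.1091 0.2376] [-0.84 -1.02  0.83]
home [290.97 151.81] [253.43 217.39]
gap [290.92 151.08] [253.27 217.23]
ridge [290.81 149.53] [252.92 216.89]
```

View pics/F.png

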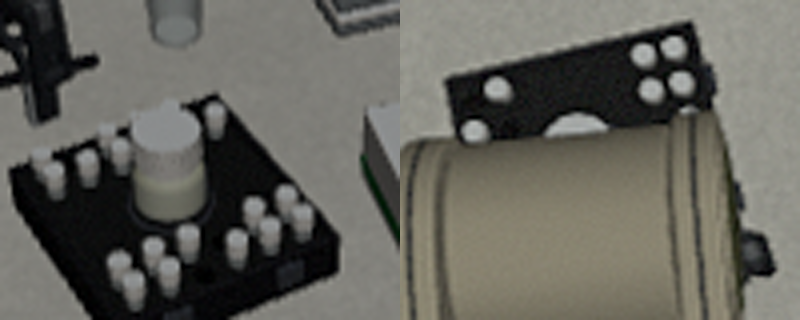

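View pics/tF.png

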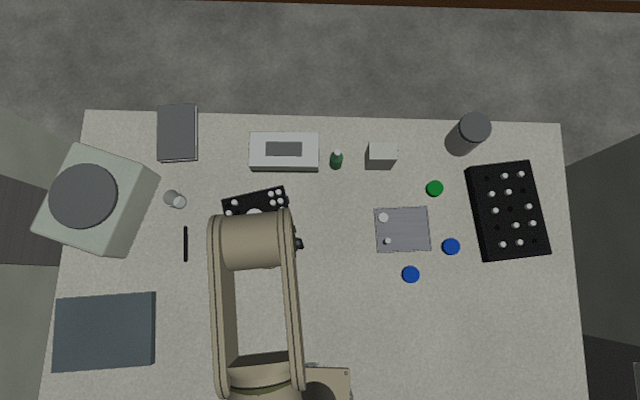

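The side view shows the cap level and low on the jar. Its top is at about (291.8,152.5), nearest the home prediction (151.8, against 151.1 for the gap and 149.5 for the ridge). The bystanders are unmoved and the arm is clear, so I'm handing in.

```bash
python3 -c "
from workcell import env
print(env.finish_job())"
```

```text
the job is handed in; nothing more can be done
None
```

I set the white cap on the jar, turned it counter-clockwise and then clockwise to the firm stop, let go, and handed the job in at about 23 s.

**First grasp missed:** the jaws first shut just above the cap, because the fingertips stood about 30 mm higher than the given tool point implies. I reopened, went lower using the cameras, and gripped the cap. It did not appear to move.

**Counter-clockwise turn:** the cap first touched at the gap-floor height (97.5 mm measured, 97.7 mm expected), so its lugs landed in the gaps straight away. I turned it about 8° until it met a stop (0.43 N·m), so there was no separate drop to feel.

**Clockwise turn:** it then turned about 80° while I followed it down, with only light torque until the stop. The torque peaked at 0.49 N·m. I eased off, touched the stop again at 0.36 N·m, and let go.

**Checks after release:**
- **Height:** it matched home by hand height and force (92.3 mm measured, 92.2 mm expected). The side picture agrees, but there home and gap are less than a pixel apart.
- **Pressing:** the cushion sank roughly 4 to 5 mm at most, judged from force and height.
- **Surroundings:** the cap sits level, the hand is clear, and nothing else seen in the final top view has moved. The arm hid part of the case in that view.

**Uncertain:** I could not measure the jar's twist directly. Both stops went above the 0.3 N·m at which it creeps, so it may have turned a few degrees. I think that is inside the 0.2 rad limit.

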